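# Lock the tape dispenser with its linch pin

### The job

Lock the rolls on the tape dispenser: take the red-headed linch pin out of its wooden block, push it fully home through the leaning square hole in the spindle with its ring toward the spindle's free end, then flip the sprung ring down round the spindle end until it snaps past the ball on the pin's tip to the other side and stays there. Let go of everything, and leave the paint pot, the glue bottle and the cutters where they are.

Things in the scene. Friction and masses are not known exactly. Their poses are not given: they have to be found in the camera images.
- spindle: Flat steel end (tongue) of the dispenser's spindle, fixed to it. Origin: centre of the mouth of its square cross hole, about 121 mm over the bench. z points straight out of the hole, 30 degrees off vertical toward the dispenser's robot side. -y points to the spindle's free end, +y to the tape rolls, x across. Tongue 22 mm wide (x), 14 mm thick (z = 0 to -14 mm). Hole 12.4 mm square (sides along x and y), through.
- spindle_end (a point): Middle of the tongue's upper edge at the spindle's free end, 11 mm from the hole's centre. Axes as spindle.
- dispenser: Grey tape dispenser, fixed (upright, not leaning). Origin at bench level below the middle of its spindle, z up, spindle level along its y, 115 mm high; free end toward -y, the hole 35 mm from the origin. A 52 mm washer at y = +4 mm, behind it a 56 mm and a 72 mm tape roll and, at y = 56 to 68 mm, a 70 mm wide upright, 139 mm high. Base plate 100 x 130 x 12 mm (y = -50 to +80 mm).
- park_block: Light wooden block, 60 x 44 mm and 64 mm high, fixed; origin at the centre of its underside, z up. The pin stands in its upright square 13 mm through hole, shoulder on the block's top.
- pin_head (a point): Centre of the red head of the loose linch pin (about 0.12 kg). z up along the pin, x along the ring's hinge, -y the side where the open ring stands out. Head 14 mm (x) by 20 mm (y), z = -13 to +13 mm: grip it across x, above the ring. Below: steel shoulder 16 x 18 mm, z = -12 to -26 mm, its underside on the hole's mouth when home. The ring's hinge lies at z = -19 mm.
- pin_tip (a point): Tip of the linch pin, 53 mm below the shoulder's underside, 79 mm below pin_head. The shank is 10 mm square (sides along pin x and y), 46.5 mm long, and ends in a sprung 10 mm brass ball that can give way 4 mm up into the shank. Axes as pin_head.
- ring (a joint): Swing of the ring: 0 = square out from the pin toward pin -y; negative = raised toward the head (stop -0.5); grows as it swings down. A weak spring (0.03 N m/rad) swings it back out if let go. 1.571 = in line with the tip; 1.64 to 1.78 (stop) = snapped past the ball, stays locked. Near 1.47 it meets the sprung ball, 2.5 mm proud of its path, and needs some 4 to 6 N at its far end (double half-way) to pass.
- ring_far (a point): Point of the steel ring farthest from its hinge, 60 mm from it. The ring is a circle of 5 mm wire, 60 mm across between wire centres, hinged at its rim; widest (along pin x) 30 mm from the hinge. It clears the tongue on both sides.
- paint_pot_mid (a point): Middle of the small brown paint pot with blue cap, 38 mm wide, 51 mm high, a bystander.
- glue_bottle_mid (a point): Middle of the small white bottle with pink nozzle, 28 mm wide, 78 mm high, a bystander.
- cutters_mid (a point): Middle of the black-handled cutters lying flat, 48 x 113 x 12 mm, a bystander.
- lamp_lens (a point): Centre of the magnifier lamp's round lens, fixed, about 110 mm across its rim, sloping, hanging over the bench: an obstacle to keep the arm clear of; its support arm runs from it to +y at about 250 mm height.

How it is judged:
On the way, in this order (a step that is already met when the one before it is completed fails the run):
1. the pin is fully home in the spindle's hole, its ring still open on the free-end side (z of pin_head in the frame of spindle between 0.022 and 0.0295 m and x of pin_head in the frame of spindle between -0.005 and 0.005 m and y of pin_head in the frame of spindle between -0.005 and 0.005 m and angle between the z axis of pin_head and the z axis of spindle, either way round below 0.15 rad and y of ring_far in the frame of spindle below -0.01 m and value of joint ring below 1.4 rad), for 0.2 s.
2. the ring has snapped past the ball on the pin's tip (value of joint ring above 1.63 rad), for 0.1 s.
At the end, for the whole second after the job is handed in: The pin stands in the spindle's hole with its shoulder on the tongue (gap at most 3.5 mm, head within 5 mm of the hole's axis sideways, within 0.15 rad of it), the ring is past the tip (joint over 1.63 rad) below the spindle, and the pin is at rest (z of pin_head in the frame of spindle between 0.022 and 0.0295 m and x of pin_head in the frame of spindle between -0.005 and 0.005 m and y of pin_head in the frame of spindle between -0.005 and 0.005 m and angle between the z axis of pin_head and the z axis of spindle, either way round below 0.15 rad and value of joint ring above 1.63 rad and z of ring_far in the frame of spindle below -0.03 m and linear speed of linch_pin below 0.02 m/s); the robot touches nothing.
It fails at once if the paint pot was pushed more than 30 mm (distance of paint_pot_mid from where it was at the start of the episode above 0.03 m).
It fails at once if the glue bottle was pushed or knocked more than 30 mm (distance of glue_bottle_mid from where it was at the start of the episode above 0.03 m).
It fails at once if the cutters were pushed more than 30 mm (distance of cutters_mid from where it was at the start of the episode above 0.03 m).
It also fails if it takes over 58 s, if anything falls off the work surface, if the arm or the gripper's body presses on something with over 40 N, if the wrist force passes 120 N, or if a joint passes its speed limit or range.

### The arm

A 6-joint arm with a two-finger parallel gripper is mounted at the origin on a cart in front of the work surface, level with it; the furniture and walls round the work are solid. World frame = base frame: x ahead of the robot, y to its left, z up, the work surface at z = 0. Lengths are in m, angles in rad, forces in N, time in s.
With the tool pointing down it reaches from about 0.4 to 0.825 m from the base axis. Payload 7 kg.
Tool frame: the origin (TCP) lies on the centre line of the jaws, within the pads' length; the fingertips stand 11 mm ahead of it and the grasp point (between the pads) lies 8 mm behind it; z points along the fingers, y is the direction in which the jaws open and shut (so a half turn about z gives the same grasp; the last joint's range is limited). The gripper opens to 88 mm and grips with 3 to 60 N. Pads are 19 mm wide; open, the fingers measure 130 mm over their backs; the gripper's body (78 mm by 193 mm) begins 47 mm behind the grasp point.
Start: joints at [-0.85, 0.359, 0.012, 0, -1.224, -0.288], TCP at [0.283, -0.613, 0.238] pointing down, gripper open.
Joint ranges: [-3.07, 3.07], [-1.43, 2.12], [-1.02, 1.25], [-3.03, 1.67], [-3.05, -0], [-3.03, 3.03]. Speed limits (rad/s): [2.39, 2.39, 3.01, 3.14, 3.14, 3.14].

### API

Orientations are given as [roll, pitch, yaw] about the fixed x, y, z axes, in that order (R = Rz(yaw) Ry(pitch) Rx(roll)).
In Python, from station import * gives the robot as it stands.
- The arm moves only by the tool play_rows, never from a script. Its argument "targets" is a list of rows, each a list of 7 numbers: the turn, a rotation vector about the world's x, y, z in rad, then the shift along the world's x, y, z in m, then the opening, from 0 (shut) to 1 (fully open). A call has 1 to 12 rows; each row shifts and turns the pose as measured when the row begins; what a row does not reach is not made up. A row lasts 1/8 s, in which the tool goes at most 62.5 mm and 10.7 degrees, less where a joint would pass 70% of its speed; a pose out of reach is approached as far as the arm can. A call is refused whole if a number of a shift passes 0.0625 or a number of a turn 0.188, either way. A call with a gripper value outside its range is refused whole. The fingers move at their own pace and stop on an object; "grip_force" is the grip in N (left out, the last holds). Time passes only in rows, so rows that do not move let the fingers close. It gives the time, the measured TCP pose, the force and the opening at its end, in the units of the state.
- get_state(): the state, without advancing time (a new reading comes with each control period).
- grab_frame(name): name is "scene" or "top" or "wrist"; returns (picture, depth): 384x512x3 uint8, blue, green, red; 384x512 float32, m along the optical axis (not along the pixel's ray), 0 where there is no reading.
- camera_params(name): a dict with "camera_matrix" (3x3 intrinsics, pixels), "dist" ([k1, k2, p1, p2, k3] as OpenCV has them; the pictures are not rectified), "extrinsics" (4x4, takes a point from world to camera coordinates); the wrist camera has in their place "hand_eye" (4x4, takes a point from camera to tool coordinates, whose origin is the TCP and whose axes are the flange's). Camera axes: x right, y up, looking along -z (the intrinsics and any distortion apply to the point x, -y, -z); pixel columns grow to the right and rows downward; lengths in m; the calibration is good to about 2 mm. A picture is of the moment at which its call begins: read the wrist's pose just before it. camera_params takes no time and is no camera call.
- job_done(): hands the job in, once; it reports no verdict.
The state is a dict: "t": time; "q": joint angles; "qd": joint speeds; "joint_efforts": joint torques, N m; "eef_pos": TCP position; "ee_rot": TCP orientation; "force": force on the tool from outside, world axes, zero at the start; "moment": the same for the moment, N m; "width": finger opening in m.
Only numpy, scipy, OpenCV 4.12 (cv2) and the standard library are available. Lean on these libraries where they do the work, as an engineer would, in place of code of your own. Each camera call takes 0.05 s, during which the arm holds its last target.

## Working session

There is one attempt and no reset: what is moved stays moved. The work goes in short steps, Python scripts to look and compute and a tool call to move; the robot and the scene stay as the last step left them, time stands still between calls to the robot, and variables do not carry over. Pictures are saved under pics/ and viewed, and the job is handed in when it is done.

Besides the shell and the picture viewer there is one more tool, called after "Request:" by a JSON object that holds its "name" and its "arguments". play_rows: Moves the arm, as the interface text tells. Its arguments: {"type":"object","properties":{"targets":{"type":"array","items":{"type":"array","items":{"type":"number"}}},"grip_force":{"type":"number"}},"required":["targets"]}

```bash
ls; mkdir -p pics
python3 - <<'E'
from station import *
import cv2,numpy as np,pickle
print(get_state())
for n in ['scene','top','wrist']:
    s=get_state(); p,d=grab_frame(n); cv2.imwrite(f'pics/{n}0.png',p); np.savez(f'pics/{n}0.npz',p=p,d=d,pos=s['eef_pos'],rot=s['ee_rot'])
    print(n,camera_params(n))
E
```

```text
pics
{'t': 0.0, 'q': array([-8.49896189e-01,  3.59375329e-01,  1.10722661e-02, -3.62936680e-04,
       -1.22412086e+00, -2.88118367e-01]), 'qd': array([ 0.0014882 ,  0.00077586,  0.00117996,  0.00061546,  0.00011882,
       -0.00129586]), 'joint_efforts': array([-8.23904193e-04, -5.82716775e+01,  2.93055171e+01,  6.99745104e+00,
        6.75518837e-03, -1.47328960e-04]), 'eef_pos': array([ 0.28288484, -0.61233897,  0.23663369]), 'ee_rot': array([ 3.13993519e+00, -1.35403486e-04, -2.70893436e+00]), 'force': array([-0.63872657,  0.19097991, -0.74337292]), 'moment': array([-0.00012806, -0.00865179, -0.06913273]), 'width': 0.08769986649548081}
scene {'camera_matrix': array([[404.85114303,   0.        , 258.09182155],
       [  0.        , 404.85114303, 186.85021214],
       [  0.        ,   0.        ,   1.        ]]), 'dist': array([-0.01371899,  0.        ,  0.        ,  0.        ,  0.        ]), 'extrinsics': array([[-0.81911071, -0.57334904, -0.01812533,  0.32671883],
       [ 0.3299692 , -0.49678376,  0.80269934, -0.34103329],
       [-0.46923126,  0.65151882,  0.59610842, -0.73843
[... 502 characters left out ...]
8529736, -1.10591125],
       [ 0.        ,  0.        ,  0.        ,  1.        ]])}
wrist {'camera_matrix': array([[326.63518672,   0.        , 258.32296848],
       [  0.        , 326.63518672, 193.52627147],
       [  0.        ,   0.        ,   1.        ]]), 'dist': array([-0.02171009,  0.        ,  0.        ,  0.        ,  0.        ]), 'hand_eye': array([[ 9.55515191e-04,  9.68163414e-01,  2.50317180e-01,
         6.68852043e-02],
       [ 9.99999401e-01, -7.91277983e-04, -7.56752793e-04,
         2.72289241e-04],
       [-5.34589895e-04,  2.50317753e-01, -9.68163590e-01,
        -1.46572435e-01],
       [ 0.00000000e+00,  0.00000000e+00,  0.00000000e+00,
         1.00000000e+00]])}
```

View pics/scene0.png

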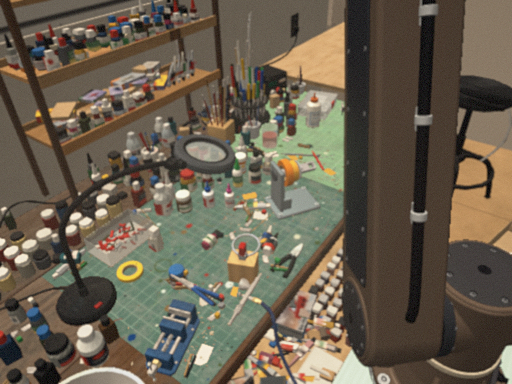

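View pics/top0.png

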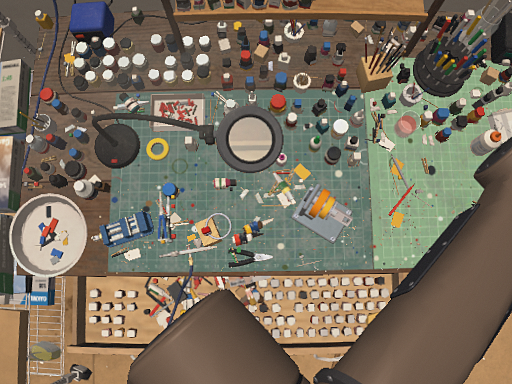

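View pics/wrist0.png

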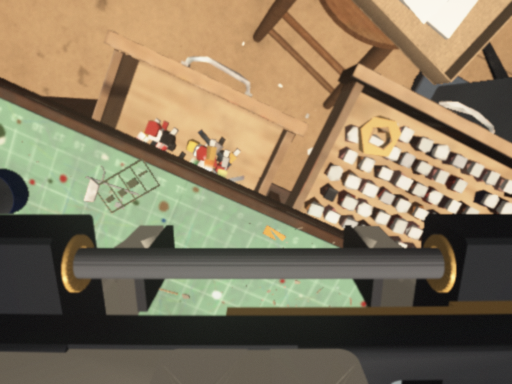

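The scene shows the block with the pin and its ring (about 242,255), the dispenser (290,190) and the lamp lens. In the top view the block is near (207,230) and the dispenser near (320,210). I'll build the helpers and zoom in.

```bash
cat > h.py <<'E'
from station import *
import cv2,numpy as np
from scipy.spatial.transform import Rotation as R
def snap(n,tag):
    s=get_state(); p,d=grab_frame(n); cv2.imwrite(f'pics/{n}{tag}.png',p); np.savez(f'pics/{n}{tag}.npz',p=p,d=d,pos=s['eef_pos'],rot=s['ee_rot']); return p,d
def load(n,tag):
    return np.load(f'pics/{n}{tag}.npz')
def c2w(n,z=None):
    c=camera_params(n)
    if n!='wrist': return np.linalg.inv(c['extrinsics'])
    T=np.eye(4);T[:3,:3]=R.from_euler('xyz',z['rot']).as_matrix();T[:3,3]=z['pos'];return T@c['hand_eye']
def cloud(n,z):
    c=camera_params(n);d=z['d'];h,w=d.shape
    v,u=np.mgrid[0:h,0:w]
    pts=np.stack([u,v],-1).reshape(-1,1,2).astype(np.float64)
    q=cv2.undistortPoints(pts,c['camera_matrix'],c['dist']).reshape(h,w,2)
    P=np.stack([q[...,0]*d,-q[...,1]*d,-d],-1)
    T=c2w(n,z); return P@T[:3,:3].T+T[:3,3]
def proj(n,z,X):
    c=camera_params(n);T=np.linalg.inv(c2w(n,z));X=np.atleast_2d(X)
    P=X@T[:3,:3].T+T[:3,3];P=P*[1,-1,-1]
    return cv2.projectPoints(P,np.zeros(3),np.zeros(3),c['camera_matrix'],c['dist'])[0].reshape(-1,2)
def zoom(n,tag,x0,y0,x1,y1,k,out):
    p=cv2.imread(f'pics/{n}{tag}.png')[y0:y1,x0:x1]; cv2.imwrite(f'pics/{out}.png',cv2.resize(p,None,fx=k,fy=k,interpolation=cv2.INTER_CUBIC))
E
python3 - <<'E'
from h import *
zoom('top','0',100,130,370,290,2.9,'tz0'); zoom('scene','0',200,130,340,290,3.7,'sz0')
z=load('top','0');C=cloud('top',z)
for u,v in [(207,230),(208,222),(320,210),(312,200),(250,138),(250,260),(170,190),(224,184),(230,225)]: print(u,v,C[v,u].round(4))
z=load('scene','0');C=cloud('scene',z)
for u,v in [(241,246),(242,258),(283,168),(290,170),(278,190),(157,235),(205,150)]: print(u,v,C[v,u].round(4))
E
```

```text
207 230 [0.428  0.01   0.1031]
208 222 [0.4517 0.0125 0.0623]
320 210 [ 0.4845 -0.2688  0.015 ]
312 200 [ 0.4911 -0.2352  0.1361]
250 138 [ 0.6165 -0.0954  0.2162]
250 260 [ 0.3597 -0.0883  0.0148]
170 190 [0.5342 0.1098 0.0536]
224 184 [ 0.5527 -0.0239  0.0285]
230 225 [ 0.4414 -0.0428  0.0831]
241 246 [0.4279 0.019  0.1032]
242 258 [0.4251 0.0215 0.0702]
283 168 [ 0.5043 -0.2706  0.113 ]
290 170 [ 0.4649 -0.2403  0.1385]
278 190 [ 0.4889 -0.2225  0.0758]
157 235 [0.6483 0.0642 0.0544]
205 150 [ 0.6207 -0.1023  0.2161]
```

View pics/tz0.png

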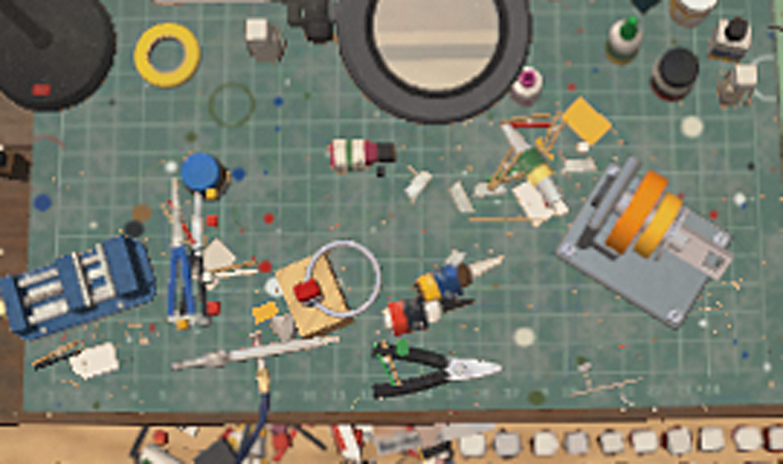

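View pics/sz0.png

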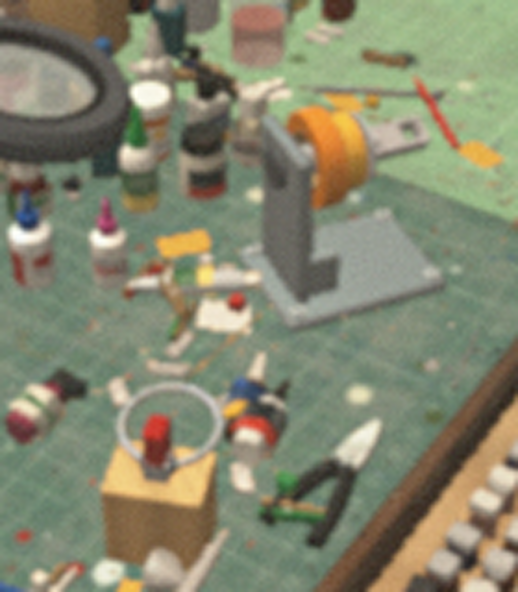

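Top zoom: red head at about (206,230) full-frame, ring toward the right and slightly up. Paint pot (blue cap) is at (169,189), glue bottle nozzle at (281,158), cutters at (250,257). The tongue end is at (350,221), pointing right and down. Next I'll fit these numerically.

```bash
cat > m.py <<'E'
from h import *
def stats(m,C): 
    P=C[m]; return len(P),P.mean(0).round(4),np.percentile(P,2,axis=0).round(4),np.percentile(P,98,axis=0).round(4)
E
python3 - <<'E'
from m import *
for n in ['top','scene']:
    z=load(n,'0');C=cloud(n,z);p=z['p'].astype(int);b,g,r=p[...,0],p[...,1],p[...,2]
    box=lambda x0,x1,y0,y1,z0,z1:(C[...,0]>x0)&(C[...,0]<x1)&(C[...,1]>y0)&(C[...,1]<y1)&(C[...,2]>z0)&(C[...,2]<z1)
    print(n)
    print('head',stats(box(.38,.48,-.03,.05,.08,.13)&(r>120)&(g<80),C))
    m=box(.36,.5,-.08,.08,.055,.072)&(r>140)&(b<150)&(r-b>40); print('blocktop',stats(m,C))
    rect=cv2.minAreaRect(C[m][:,:2].astype(np.float32)); print(rect)
    m=box(.36,.52,-.12,.05,.067,.095)&(abs(r-b)<40)&(r>120); print('ring',stats(m,C))
    P=C[m]; A=np.c_[2*P[:,:2],np.ones(len(P))]; s=np.linalg.lstsq(A,(P[:,:2]**2).sum(1),rcond=None)[0]; print('circ',s[:2],np.sqrt(s[2]+s[0]**2+s[1]**2))
    m=box(.35,.6,-.42,-.15,.02,.16); print('disp',stats(m,C))
    m=box(.35,.6,-.42,-.15,.128,.16); print('uprighttop',stats(m,C)); print(cv2.minAreaRect(C[m][:,:2].astype(np.float32)))
    m=box(.35,.6,-.42,-.15,.009,.016); print('base',stats(m,C)); print(cv2.minAreaRect(C[m][:,:2].astype(np.float32)))
    m=box(.35,.5,-.42,-.27,.08,.135)&(abs(r-b)<30); print('tongue',stats(m,C)); print(cv2.minAreaRect(C[m][:,:2].astype(np.float32)))
    m=box(.5,.75,-.25,.02,.17,.3); print('lamp',stats(m,C))
E
```

```text
top
head (40, array([0.4294, 0.0143, 0.1039]), array([0.4232, 0.0052, 0.1003]), array([0.4359, 0.0227, 0.1071]))
blocktop (345, array([0.4274, 0.011 , 0.0639]), array([ 0.398 , -0.058 ,  0.0561]), array([0.4571, 0.0414, 0.0688]))
((0.4315810799598694, -0.008693937212228775), (0.06514070928096771, 0.10178608447313309), 7.562406063079834)
ring (123, array([ 0.4432, -0.0163,  0.0778]), array([ 0.411 , -0.0439,  0.0723]), array([0.4715, 0.0177, 0.0836]))
circ [ 0.44066394 -0.01294913] 0.030062283675196
disp (1257, array([ 0.4925, -0.2431,  0.106 ]), array([ 0.4414, -0.3219,  0.0243]), array([ 0.5831, -0.1561,  0.152 ]))
uprighttop (561, array([ 0.4857, -0.2532,  0.1405]), array([ 0.4559, -0.289 ,  0.1285]), array([ 0.5237, -0.2184,  0.1528]))
((0.4680832624435425, -0.26723814010620117), (0.11453288048505783, 0.07109973579645157), 43.41827392578125)
base (1082, array([ 0.4796, -0.2606,  0.0124]), array([ 0.4099, -0.339 ,  0.0092]), array([ 0.5937, -0.1654,  0.0157]))
((0.4798513650894165, -0.28260505199432373), (0.2525818347930908, 0.25158971548080444), 6.481173038482666)
tongue (233, arr
[... 1058 characters left out ...]
219, -0.2165,  0.1507]))
((0.48637819290161133, -0.25531959533691406), (0.068962961435318, 0.06899715214967728), 58.4987678527832)
base (857, array([ 0.4788, -0.2669,  0.012 ]), array([ 0.4113, -0.3409,  0.0093]), array([ 0.5931, -0.1846,  0.0155]))
((0.500103771686554, -0.25055450201034546), (0.20014692842960358, 0.19941408932209015), 89.87973022460938)
tongue (134, array([ 0.4494, -0.3036,  0.118 ]), array([ 0.4342, -0.3265,  0.1042]), array([ 0.4638, -0.2703,  0.1313]))
((0.452741414308548, -0.3002476096153259), (0.056445855647325516, 0.02820887230336666), 70.4667739868164)
lamp (2173, array([ 0.6081, -0.0773,  0.2215]), array([ 0.5441, -0.1564,  0.1999]), array([0.6708, 0.0126, 0.2425]))
```

Request:
{"name": "play_rows", "arguments": {"targets": [[0,0,0.085,0.024,0.045,0.002,1],[0,0,0.085,0.024,0.045,0.002,1],[0,0,0.085,0.024,0.045,0,1],[0,0,0.085,0.024,0.045,0,1],[0,0,0.085,0.024,0.045,0,1],[0,0,0.085,0.024,0.045,0,1],[0,0,0.085,0.024,0.045,0,1],[0,0,0.085,0.024,0.045,0,1],[0,0,0,0,0,0,1]]}}

```text
t: 1.27
eef_pos: [0.4778, -0.2405, 0.2378]
ee_rot: [3.137, -0.001, -2.008]
force: [0.3, 0.7, -0.7]
width: 0.0877
```

Run:
```python
from m import *
s=get_state();print(s['q'],s['eef_pos'],s['ee_rot'],s['force'])
snap('wrist','1')
```

```text
[-0.10038911  0.13097994 -0.29178375 -0.00121242 -1.15292944 -0.33667371] [ 0.47776756 -0.24048607  0.23779157] [ 3.13660524e+00 -5.74139359e-04 -2.00835245e+00] [ 0.31399602  0.65833687 -0.67497805]
```

View pics/wrist1.png

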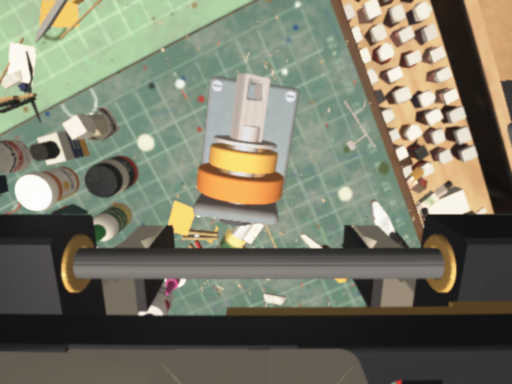

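Dispenser from above: tongue at (252,105), square hole near (255,88), rolls at (243,160–190), free end pointing up in the image.

```bash
zoomcmd='' python3 - <<'E'
from m import *
zoom('wrist','1',190,60,310,230,3.5,'wz1')
z=load('wrist','1');C=cloud('wrist',z)
for v in range(72,144,6):
    print(v,[tuple((C[v,u]*1000).round(0).astype(int)) for u in (238,243,248,254,260,266,271)])
print([ (C[v,u]*1000).round(0) for u,v in [(216,88),(290,97),(215,130),(240,208),(205,208),(270,216)]])
E
```

```text
72 [(np.int64(452), np.int64(-346), np.int64(4)), (np.int64(447), np.int64(-344), np.int64(0)), (np.int64(442), np.int64(-341), np.int64(3)), (np.int64(436), np.int64(-339), np.int64(3)), (np.int64(430), np.int64(-336), np.int64(3)), (np.int64(424), np.int64(-333), np.int64(2)), (np.int64(419), np.int64(-330), np.int64(4))]
78 [(np.int64(453), np.int64(-329), np.int64(116)), (np.int64(450), np.int64(-326), np.int64(124)), (np.int64(446), np.int64(-325), np.int64(125)), (np.int64(442), np.int64(-323), np.int64(122)), (np.int64(438), np.int64(-321), np.int64(120)), (np.int64(433), np.int64(-319), np.int64(116)), (np.int64(421), np.int64(-325), np.int64(3))]
84 [(np.int64(455), np.int64(-325), np.int64(116)), (np.int64(451), np.int64(-322), np.int64(125)), (np.int64(448), np.int64(-321), np.int64(124)), (np.int64(441), np.int64(-327), np.int64(10)), (np.int64(439), np.int64(-318), np.int64(113)), (np.int64(435), np.int64(-315), np.int64(117)), (np.int64(424), np.int64(-319), np.int64(8))]
90 [(np.int64(457), np.int64(-320), np.int64(118)), (np.int64(453), np.int64(-318), np.int64(127)),
[... 2431 characters left out ...]
(459), np.int64(-286), np.int64(125)), (np.int64(455), np.int64(-284), np.int64(117)), (np.int64(451), np.int64(-274), np.int64(11)), (np.int64(446), np.int64(-272), np.int64(11))]
138 [(np.int64(472), np.int64(-287), np.int64(126)), (np.int64(469), np.int64(-286), np.int64(125)), (np.int64(466), np.int64(-284), np.int64(123)), (np.int64(461), np.int64(-282), np.int64(124)), (np.int64(457), np.int64(-279), np.int64(115)), (np.int64(454), np.int64(-268), np.int64(10)), (np.int64(449), np.int64(-266), np.int64(11))]
[array([ 480., -340.,   15.]), array([ 411., -297.,   14.]), array([ 502., -300.,   12.]), array([ 494., -238.,  136.]), array([ 519., -250.,  138.]), array([ 475., -222.,  137.])]
```

View pics/wz1.png

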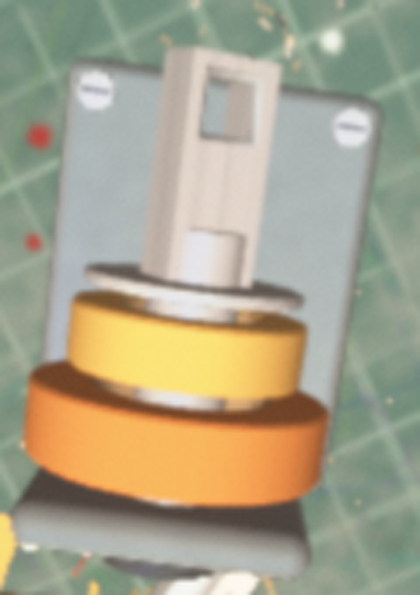

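```bash
cat > fit.py <<'E'
from m import *
from scipy.optimize import least_squares
Rs=R.from_euler('y',-30,degrees=True).as_matrix(); Os=np.array([-.0035,-.035,.12106])
def sp2d(P): return np.array(P)@Rs.T+Os
def d2w(P,q): return np.array(P)@R.from_euler('z',q[2]).as_matrix().T+[q[0],q[1],0]
E
python3 - <<'E'
from fit import *
S=lambda a,b,c:sp2d([a/1e3,b/1e3,c/1e3])
pts=[S(11,-11,0),S(-11,-11,0),S(6.2,-6.2,0),S(-6.2,-6.2,0),S(6.2,6.2,0),S(-6.2,6.2,0),[.05,-.05,.012],[-.05,-.05,.012]]
px=np.array([(197,49),(281,63),(206,65),(256,77),(203,132),(251,142),(72,58),(384,102)])/3.5+[190,60]
z=load('wrist','1')
f=lambda q:(proj('wrist',z,d2w(pts,q))-px).ravel()
r=least_squares(f,[.48,-.28,-.46]);q=r.x;print(q,f(q).reshape(-1,2).round(1))
f2=lambda q:(proj('wrist',z,d2w(pts,q)+[0,0,q[3]])-px).ravel()
r=least_squares(f2,[.48,-.28,-.46,0]);print(r.x,f2(r.x).reshape(-1,2).round(1))
print('spindle w',d2w(Os,q), 'cloud hole approx 447,-315')
# depth check with top/scene: tongue top plane points
for n,t in [('top','0'),('scene','0'),('wrist','1')]:
    C=cloud(n,load(n,t)); D=(C-[q[0],q[1],0])@R.from_euler('z',q[2]).as_matrix(); Sx=(D-Os)@Rs
    m=(abs(Sx[...,2])<.005)&(Sx[...,1]>-.03)&(Sx[...,1]<.03)&(abs(Sx[...,0])<.02)
    P=Sx[m]; print(n,len(P),np.median(P,0).round(4),np.percentile(P,[2,98],axis=0).round(4))
p=z['p'].copy()
for u,v in proj('wrist',z,d2w(pts,q)): cv2.circle(p,(int(round(u)),int(round(v))),1,(0,0,255),-1)
cv2.imwrite('pics/ov1.png',cv2.resize(p[60:230,190:310],None,fx=3.5,fy=3.5))
E
```

```text
[ 0.46632896 -0.28647343 -0.57120857] [[-1.  -0.9]
 [-0.3  0.1]
 [ 1.2  2.3]
 [ 0.8  1.5]
 [ 0.  -0. ]
 [ 0.1 -0.7]
 [-1.7 -1.7]
 [ 0.5 -1.3]]
[ 0.46615259 -0.28689326 -0.57146438 -0.00646544] [[-0.7 -0.6]
 [-0.6  0.2]
 [ 1.4  2.4]
 [ 0.6  1.5]
 [ 0.2 -0.4]
 [-0.1 -1.1]
 [-0.9 -1.5]
 [-0.2 -1.3]]
spindle w [ 0.44446187 -0.31402484  0.12106   ] cloud hole approx 447,-315
top 146 [0.0012 0.0127 0.0005] [[-0.0105 -0.0096 -0.0045]
 [ 0.0119  0.0295  0.0036]]
scene 101 [ 0.0005  0.0102 -0.0011] [[-0.0102 -0.0115 -0.0047]
 [ 0.0114  0.0282  0.003 ]]
wrist 1306 [ 0.0014  0.0115 -0.0007] [[-0.0108 -0.0107 -0.0043]
 [ 0.0112  0.0293  0.003 ]]
```

View pics/ov1.png

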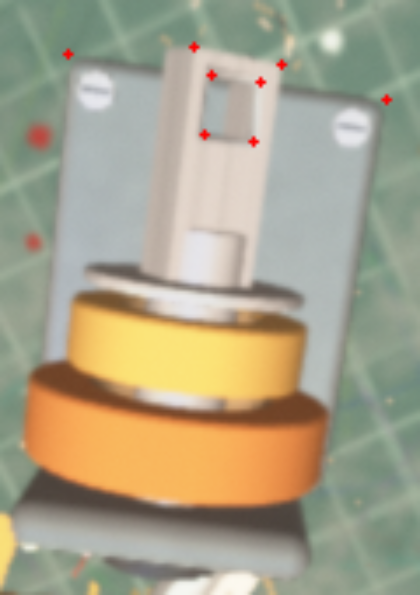

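Request:
{"name": "play_rows", "arguments": {"targets": [[0,0,0.083,-0.007,0.03,-0.001,1],[0,0,0.083,-0.007,0.03,-0.001,1],[0,0,0.083,-0.007,0.03,-0.001,1],[0,0,0.083,-0.007,0.03,-0.001,1],[0,0,0.083,-0.007,0.03,-0.001,1],[0,0,0.083,-0.007,0.03,-0.001,1],[0,0,0.083,-0.007,0.03,-0.001,1],[0,0,0.083,-0.007,0.03,-0.001,1],[0,0,0.083,-0.007,0.03,-0.001,1],[0,0,0.083,-0.007,0.03,-0.001,1],[0,0,0,0,0,0,1]]}}

```text
t: 2.7
eef_pos: [0.4012, 0.0562, 0.2262]
ee_rot: [3.133, -0.002, -1.176]
force: [0.1, -0.5, 0.5]
width: 0.0875
```

Run:
```python
from m import *
s=get_state();print(s['q'],s['eef_pos'],s['ee_rot'],s['force'])
snap('wrist','2')
zoom('wrist','2',160,40,360,240,3,'wz2')
z=load('wrist','2');C=cloud('wrist',z);p=z['p'].astype(int);b,g,r=p[...,0],p[...,1],p[...,2]
box=lambda x0,x1,y0,y1,z0,z1:(C[...,0]>x0)&(C[...,0]<x1)&(C[...,1]>y0)&(C[...,1]<y1)&(C[...,2]>z0)&(C[...,2]<z1)
m=box(.38,.48,-.03,.05,.097,.13)&(r>120)&(g<80);print('head',stats(m,C),cv2.minAreaRect(C[m][:,:2].astype(np.float32)))
m=box(.36,.52,-.12,.05,.067,.095)&(abs(r-b)<40)&(r>120); print('ring',stats(m,C))
P=C[m]; A=np.c_[2*P[:,:2],np.ones(len(P))]; s=np.linalg.lstsq(A,(P[:,:2]**2).sum(1),rcond=None)[0]; print('circ',s[:2],np.sqrt(s[2]+s[0]**2+s[1]**2))
m=box(.39,.47,-.02,.05,.058,.068)&(r-b>40)&(r>140); print(cv2.minAreaRect(C[m][:,:2].astype(np.float32)))
```

```text
[ 6.32834943e-01 -9.34468298e-02 -5.50670382e-01  3.78434794e-04
 -1.12206192e+00 -2.38379919e-01] [0.40118589 0.05624015 0.22615242] [ 3.13342370e+00 -2.33447650e-03 -1.17616615e+00] [ 0.09994555 -0.48979448  0.49995514]
head (324, array([0.4296, 0.0135, 0.1022]), array([0.4226, 0.0048, 0.1003]), array([0.4365, 0.0222, 0.1038])) ((0.4301418662071228, 0.013832787051796913), (0.012312204577028751, 0.017804475501179695), 22.590829849243164)
ring (1082, array([ 0.4423, -0.0173,  0.0763]), array([ 0.41  , -0.0437,  0.0725]), array([0.4715, 0.017 , 0.08  ]))
circ [ 0.44043734 -0.01308973] 0.029784085215569127
((0.4291941523551941, 0.014255203306674957), (0.06032171845436096, 0.044150713831186295), 22.6375789642334)
```

View pics/wz2.png

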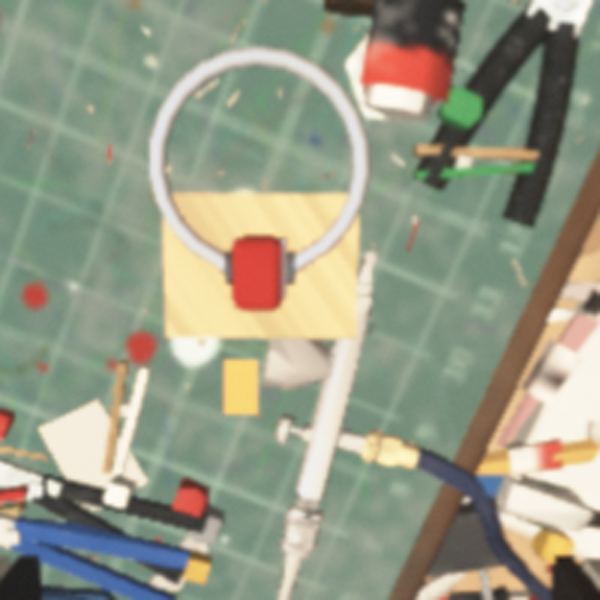

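Wrist view: red head at (258,273) in the zoom, ring centred at (260,158), block aligned with the head. The yaw of −1.176 matches. Now over the head and down.

Request:
{"name": "play_rows", "arguments": {"targets": [[0.002,-0.002,0,0.0096,-0.014,-0.022,1],[0.002,-0.002,0,0.0096,-0.014,-0.022,1],[0.001,-0.003,0,0.0096,-0.014,-0.022,1],[0,0,0,0,0,0,1]]}}

```text
t: 3.25
eef_pos: [0.4311, 0.0081, 0.1588]
ee_rot: [-3.141, -0.001, -1.187]
force: [-0.6, 0.4, 0.4]
width: 0.0879
```

Run:
```python
from m import *
s=get_state();print(s['eef_pos'],s['ee_rot'])
print(np.array([0.430,.0138,.092])-s['eef_pos'], (R.from_euler('xyz',[np.pi,0,-1.176])*R.from_euler('xyz',s['ee_rot']).inv()).as_rotvec())
```

```text
[0.43113972 0.00807295 0.15882512] [-3.14058515e+00 -5.94991432e-04 -1.18714576e+00]
[-0.00113972  0.00572705 -0.06682512] [0.00016817 0.00115793 0.01114546]
```

Request:
{"name": "play_rows", "arguments": {"targets": [[0,0.001,0.011,-0.001,0.006,-0.02,1],[0,0,0,0,0,-0.022,1],[0,0,0,0,0,0,1],[0,0,0,0,0,0,1]]}}

```text
t: 3.75
eef_pos: [0.4318, 0.0124, 0.1194]
ee_rot: [-3.138, -0.001, -1.183]
force: [0.5, -0.9, 0.5]
width: 0.0876
```

```bash
cat > tg.py <<'E'
import sys
from m import *
def show(pos,rpy=None,Rm=None):
    s=get_state(); print('t',s['t'],s['eef_pos'].round(4),s['ee_rot'].round(4),'F',s['force'].round(1),'w',round(s['width'],4))
    Rd=Rm if Rm is not None else R.from_euler('xyz',rpy)
    print('dpos',(np.array(pos)-s['eef_pos']).round(4),'drot',(Rd*R.from_euler('xyz',s['ee_rot']).inv()).as_rotvec().round(4),'q',s['q'].round(2))
E
python3 -c "
from tg import *
show([.430,.0138,.092],[np.pi,0,-1.176])"
```

```text
t 3.75 [0.4318 0.0124 0.1194] [-3.1381e+00 -1.1000e-03 -1.1827e+00] F [ 0.5 -0.9  0.5] w 0.0876
dpos [-0.0018  0.0014 -0.0274] drot [-0.0003  0.0037  0.0067] q [ 0.49  0.07 -0.67  0.   -0.83 -0.1 ]
```

Request:
{"name": "play_rows", "arguments": {"targets": [[0,0.003,0.006,-0.001,0.001,-0.014,1],[0,0,0,0,0,-0.013,1],[0,0,0,0,0,0,1]]}}

```text
t: 4.12
eef_pos: [0.4315, 0.0139, 0.0921]
ee_rot: [-3.138, 0.0, -1.177]
force: [0.6, 0.1, -0.1]
width: 0.0879
```

```bash
python3 -c "
from tg import *
show([.430,.0138,.092],[np.pi,0,-1.176])
snap('wrist','3');
show([.430,.0138,.092],[np.pi,0,-1.176])"
```

```text
t 4.125 [0.4315 0.0139 0.0921] [-3.1382e+00  3.0000e-04 -1.1766e+00] F [ 0.6  0.1 -0.1] w 0.0879
dpos [-0.0015 -0.0001 -0.0001] drot [-0.0016  0.003   0.0006] q [ 0.49  0.11 -0.7   0.   -0.75 -0.1 ]
t 4.175 [0.4318 0.014  0.0926] [-3.1376e+00  3.0000e-04 -1.1765e+00] F [0.4 0.1 0.2] w 0.0874
dpos [-0.0018 -0.0002 -0.0006] drot [-0.0018  0.0036  0.0005] q [ 0.49  0.11 -0.7   0.   -0.75 -0.1 ]
```

View pics/wrist3.png

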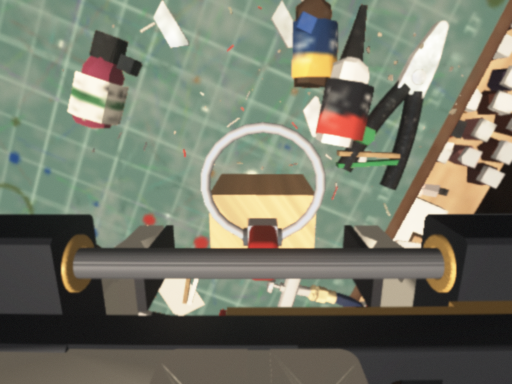

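Request:
{"name": "play_rows", "arguments": {"targets": [[-0.002,0.003,0,-0.0015,0,-0.001,0.3],[0,0,0,0,0,0,0],[0,0,0,0,0,0,0],[0,0,0,0,0,0,0],[0,0,0,0,0,0,0]], "grip_force": 40}}

```text
t: 4.8
eef_pos: [0.4308, 0.0143, 0.0922]
ee_rot: [-3.14, -0.001, -1.176]
force: [0.6, -1.0, 0.5]
width: 0.043
```

```bash
python3 -c "
from tg import *
show([.430,.0138,.092],[np.pi,0,-1.176])"
```

```text
t 4.8 [0.4308 0.0143 0.0922] [-3.1401e+00 -6.0000e-04 -1.1761e+00] F [ 0.6 -1.   0.5] w 0.043
dpos [-0.0008 -0.0005 -0.0002] drot [-0.      0.0016  0.0001] q [ 0.49  0.11 -0.7   0.   -0.75 -0.1 ]
```

Fingers close at about 80 mm/s; continuing.

Request:
{"name": "play_rows", "arguments": {"targets": [[0,0,0,0,0,0,0],[0,0,0,0,0,0,0],[0,0,0,0,0,0,0],[0,0,0,0,0,0,0]]}}

```text
t: 5.3
eef_pos: [0.4307, 0.0142, 0.0922]
ee_rot: [-3.14, -0.001, -1.176]
force: [0.5, 0.8, 0.4]
width: 0.0137
```

```bash
python3 -c "
from tg import *
show([.430,.0138,.092],[np.pi,0,-1.176])"
```

```text
t 5.3 [0.4307 0.0142 0.0922] [-3.1402e+00 -6.0000e-04 -1.1762e+00] F [0.5 0.8 0.4] w 0.0137
dpos [-0.0007 -0.0004 -0.0002] drot [-0.      0.0015  0.0002] q [ 0.49  0.11 -0.7   0.   -0.75 -0.1 ]
```

Request:
{"name": "play_rows", "arguments": {"targets": [[0,0,0,0,0,0.015,0],[0,0,0,0,0,0.03,0],[0,0,0,0,0,0.04,0],[0,0,0,-0.01,0,0.04,0],[0,0,0,-0.01,0,0.04,0],[0,0,0,0,0,0,0],[0,0,0,0,0,0,0]]}}

```text
t: 6.18
eef_pos: [0.4071, 0.0134, 0.2596]
ee_rot: [3.138, 0.001, -1.177]
force: [-0.5, 0.1, -2.6]
width: 0.0135
```

```bash
python3 -c "
from tg import *
show([.430,.0138,.092],[np.pi,0,-1.176])
snap('wrist','4');snap('scene','4');zoom('scene','4',180,130,360,290,3.7,'sz4')"
```

```text
t 6.175 [0.4071 0.0134 0.2596] [ 3.1377e+00  9.0000e-04 -1.1774e+00] F [-0.5  0.1 -2.6] w 0.0135
dpos [ 0.0229  0.0004 -0.1676] drot [ 0.0007 -0.004   0.0014] q [ 0.52 -0.12 -0.49 -0.   -1.2  -0.13]
```

View pics/wrist4.png

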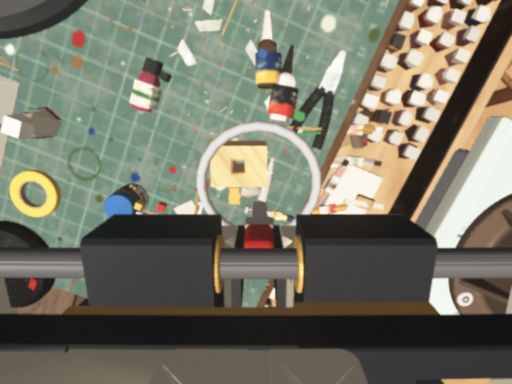

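View pics/sz4.png

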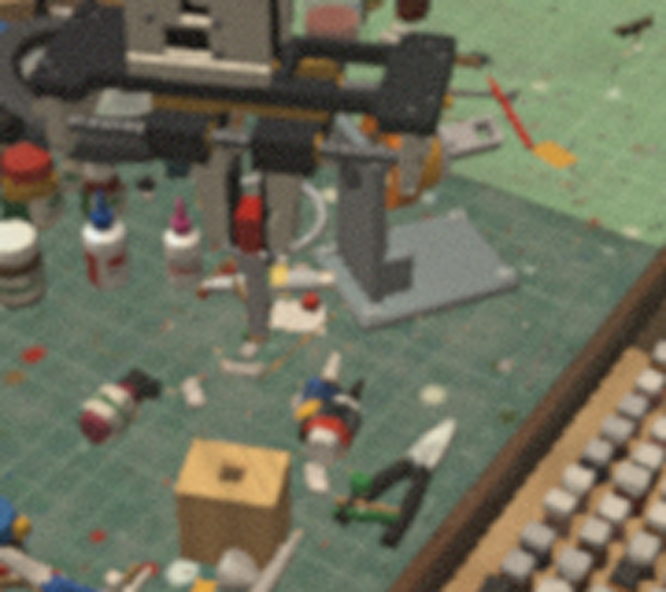

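Run:
```python
from tg import *
z=load('scene','4');T=R.from_euler('xyz',z['rot']).as_matrix()
W=lambda P:np.array(P)@T.T+z['pos']
P=[[0,0,.0022+d] for d in (-.013,.013,.026,.0725,.079)]+[[0.06,0,.0022+.019],[0.0,0,-.0022-.008]]
px=proj('scene',z,W(P));print(px.round(1))
p=cv2.resize(z['p'][130:290,180:360],None,fx=5,fy=5,interpolation=cv2.INTER_CUBIC)
for u,v in px: cv2.circle(p,(int((u-180+.5)*5),int((v-130+.5)*5)),2,(0,255,0),-1)
cv2.imwrite('pics/ov4.png',p[150:600,150:650])
```

```text
[[247.7 184.8]
 [248.2 195.7]
 [248.5 201. ]
 [249.3 219.2]
 [249.4 221.6]
 [255.2 180.3]
 [247.7 185. ]]
```

View pics/ov4.png

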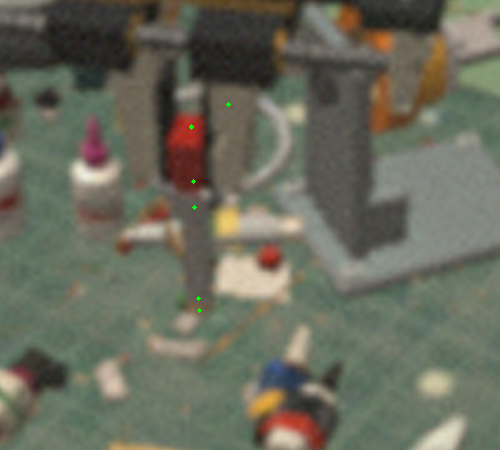

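Pin is out of the block and upright in the hand. The overlay agrees within about a pixel. Computing the pre-insert pose.

```bash
cat > sp.py <<'E'
from tg import *
from fit import Rs,Os,sp2d,d2w
Q=[0.46633,-0.28647,-0.57121]
Rz=R.from_euler('z',Q[2]).as_matrix()
RS=Rz@Rs                      # spindle axes in world (columns)
OS=d2w(Os,Q)
Rt=R.from_matrix(np.c_[-RS[:,1],-RS[:,0],-RS[:,2]])
HO=0.0022
def go(x,y,z,Rm=Rt,off=HO):   # pin head target in spindle frame, m
    p=OS+RS@np.array([x,y,z])+RS[:,2]*off
    show(p,Rm=Rm)
    s=get_state(); A=R.from_euler('xyz',s['ee_rot']).as_matrix()
    hd=s['eef_pos']+A@[0,0,off]; print('head in sp',((hd-OS)@RS).round(4),'tilt',np.degrees(R.from_matrix(RS.T@A@np.c_[[0,-1,0],[-1,0,0],[0,0,-1]].T).as_rotvec()).round(2),'F sp',(s['force']@RS).round(1))
E
python3 -c "
from sp import *
print(RS.round(3),OS,Rt.as_euler('xyz'))
go(0,0,.105)"
```

```text
[[ 0.729  0.541 -0.421]
 [-0.468  0.841  0.27 ]
 [ 0.5    0.     0.866]] [ 0.44446287 -0.31402138  0.12106   ] [-2.61799388  0.         -2.14200633]
t 6.275 [0.4073 0.0132 0.2594] [ 3.1369e+00  4.0000e-04 -1.1774e+00] F [-1.   0.  -2.3] w 0.0137
dpos [-0.008  -0.2983 -0.0455] drot [-0.0491 -0.5468 -0.9415] q [ 0.52 -0.12 -0.49 -0.   -1.2  -0.13]
head in sp [-0.1122  0.2552  0.222 ] tilt [14.35 27.88 54.  ] F sp [-1.9 -0.5 -1.6]
```

Request:
{"name": "play_rows", "arguments": {"targets": [[-0.006,-0.068,-0.118,-0.001,-0.034,0,0],[-0.006,-0.068,-0.118,-0.001,-0.034,0,0],[-0.006,-0.068,-0.118,-0.001,-0.034,0,0],[-0.006,-0.068,-0.118,-0.001,-0.034,0,0],[-0.006,-0.068,-0.118,-0.001,-0.034,0,0],[-0.006,-0.068,-0.118,-0.001,-0.034,0,0],[-0.006,-0.068,-0.118,-0.001,-0.034,0,0],[0,0,0,0,0,0,0],[0,0,0,0,0,0,0]]}}

```text
t: 7.4
eef_pos: [0.3952, -0.2316, 0.248]
ee_rot: [-2.69, -0.029, -2.051]
force: [0.2, -0.2, -1.6]
width: 0.0135
```

```bash
python3 -c "
from sp import *
go(0,0,.105)"
```

```text
t 7.4 [ 0.3952 -0.2316  0.248 ] [-2.6902 -0.0288 -2.0506] F [ 0.2 -0.2 -1.6] w 0.0135
dpos [ 0.0042 -0.0534 -0.0341] drot [-0.0113 -0.077  -0.0903] q [ 0.1  -0.32 -0.91  0.44 -0.65 -0.88]
head in sp [-0.0111  0.0427  0.1508] tilt [0.99 4.06 5.4 ] F sp [-0.5 -0.1 -1.6]
```

Request:
{"name": "play_rows", "arguments": {"targets": [[-0.006,-0.038,-0.045,0.002,-0.025,-0.01,0],[-0.006,-0.038,-0.045,0.002,-0.025,-0.01,0],[0,0,0,0,0,0,0],[0,0,0,0,0,0,0]]}}

```text
t: 7.9
eef_pos: [0.4022, -0.2804, 0.2282]
ee_rot: [-2.618, -0.002, -2.136]
force: [0.5, -0.2, -2.0]
width: 0.0134
```

```bash
python3 -c "
from sp import *
go(0,0,.105)
snap('wrist','5');snap('scene','5');snap('top','5')"
```

```text
t 7.9 [ 0.4022 -0.2804  0.2282] [-2.6185e+00 -2.0000e-03 -2.1358e+00] F [ 0.5 -0.2 -2. ] w 0.0134
dpos [-0.0029 -0.0046 -0.0143] drot [ 0.0015 -0.0015 -0.0062] q [-0.09 -0.25 -1.    0.6  -0.42 -0.98]
head in sp [0.007  0.0054 0.1174] tilt [0.08 0.03 0.37] F sp [-0.6  0.1 -2. ]
```

View pics/wrist5.png

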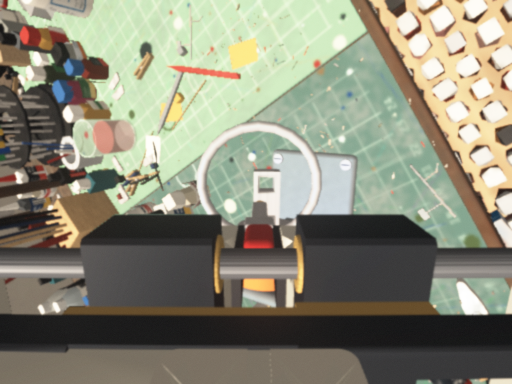

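View pics/scene5.png

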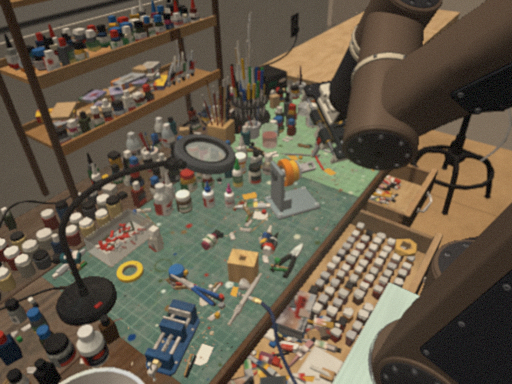

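J3 is at −1.00, close to its −1.02 limit. I'll fit the arm's kinematics from logged poses so I can predict the joints before moving on.

```bash
cat > kin.py <<'E'
from m import *
from scipy.optimize import least_squares
D=[([-0.8499,0.3594,0.0111,-0.0004,-1.2241,-0.2881],[.28288,-.61234,.23663],[3.1399,-.0001,-2.7089]),
([-0.10039,0.13098,-0.29178,-0.0012,-1.15293,-0.33667],[.47777,-.24049,.23779],[3.1366,-.0006,-2.00835]),
([.63283,-.09345,-.55067,.0004,-1.12206,-.23838],[.40119,.05624,.22615],[3.1334,-.0023,-1.17617]),
([.49,.07,-.67,0,-.83,-.10],[.4318,.0124,.1194],[-3.1381,-.0011,-1.1827]),
([.49,.11,-.70,0,-.75,-.10],[.4307,.0142,.0922],[-3.1401,-.0006,-1.1761]),
([.52,-.12,-.49,0,-1.2,-.13],[.4073,.0132,.2594],[3.1369,.0004,-1.1774]),
([.10,-.32,-.91,.44,-.65,-.88],[.3952,-.2316,.248],[-2.6902,-.0288,-2.0506]),
([-.09,-.25,-1.0,.60,-.42,-.98],[.4022,-.2804,.2282],[-2.6185,-.002,-2.1358])]
ry=lambda a:R.from_euler('y',a).as_matrix(); rz=lambda a:R.from_euler('z',a).as_matrix(); rx=lambda a:R.from_euler('x',a).as_matrix()
def fk(q,p,s4=1,s5=1,s6=1):
    h,L2,a3,L3,lat,d6=p
    A=rz(q[0]); o=np.array([0,0,h])
    B=A@ry(q[1]); o=o+B@[0,0,L2]
    B=A@ry(q[2]*S3+ (q[1] if S2 else 0)); 
    o=o+B@[L3,0,a3]
    B=B@rx(s4*q[3]); B=B@ry(s5*q[4]); o=o+B@[0,lat,0]
    B=B@rx(s6*q[5]); o=o+B@[d6,0,0]
    return o,B
S3=-1;S2=True
def Rtool(B): # tool z = B x ; 
    return B@T0
E
python3 - <<'E'
import kin
from kin import *
import itertools
best=None
for s4,s5,s6 in itertools.product([1,-1],repeat=3):
    # tool const from sample 0
    def res(p,full=False):
        e=[]
        o,B=fk(D[0][0],p,s4,s5,s6);T0=B.T@R.from_euler('xyz',D[0][2]).as_matrix()
        er=[]
        for q,x,r in D:
            o,B=fk(q,p,s4,s5,s6);e+=list(o-x); er.append(np.linalg.norm((R.from_matrix(B@T0)*R.from_euler('xyz',r).inv()).as_rotvec()))
        return (np.array(e),er) if full else np.array(e)
    r=least_squares(res,[.1,.6,0,.5,-.19,.3]); e,er=res(r.x,True)
    print(s4,s5,s6,r.x.round(4),'pos rms',e.std().round(4),'rot',np.round(er,3))
E
```

```text
1 1 1 [ 0.0269  0.2018  0.387   0.4955 -0.2097 -0.2002] pos rms 0.0599 rot [0.    0.147 0.208 0.812 0.959 0.12  1.285 1.768]
1 1 -1 [ 0.0269  0.2018  0.387   0.4955 -0.2097 -0.2002] pos rms 0.0599 rot [0.    0.169 0.224 0.851 0.989 0.303 1.667 2.099]
1 -1 1 [ 0.2944  0.3719  0.0977  0.437  -0.2116  0.2931] pos rms 0.0642 rot [0.    0.098 0.1   0.375 0.381 0.32  0.7   0.533]
1 -1 -1 [ 0.2944  0.3719  0.0977  0.437  -0.2116  0.2931] pos rms 0.0642 rot [0.    0.002 0.002 0.004 0.011 0.006 0.881 1.203]
-1 1 1 [-0.0858  0.3996  0.2012  0.485  -0.2084 -0.1067] pos rms 0.0281 rot [0.    0.147 0.208 0.812 0.959 0.119 1.301 1.802]
-1 1 -1 [-0.0858  0.3996  0.2012  0.485  -0.2084 -0.1067] pos rms 0.0281 rot [0.    0.169 0.224 0.851 0.989 0.303 1.463 1.845]
-1 -1 1 [ 0.2     0.6043 -0.0015  0.4637 -0.1916  0.3702] pos rms 0.0012 rot [0.    0.097 0.099 0.374 0.381 0.32  1.184 1.382]
-1 -1 -1 [ 0.2     0.6043 -0.0015  0.4637 -0.1916  0.3702] pos rms 0.0012 rot [0.    0.    0.    0.004 0.01  0.006 0.007 0.006]
```

```bash
cat >> kin.py <<'E'
PP=[0.2,0.6043,-0.0015,0.4637,-0.1916,0.3702]
LO=np.array([-3.07,-1.43,-1.02,-3.03,-3.05,-3.03]);HI=np.array([3.07,2.12,1.25,1.67,0,3.03])
_o,_B=fk(D[0][0],PP,-1,-1,-1);T0=_B.T@R.from_euler('xyz',D[0][2]).as_matrix()
def FK(q):
    o,B=fk(q,PP,-1,-1,-1);return o,B@T0
def IK(p,Rm,q0,lim=True):
    def f(q):
        o,B=FK(q);return np.r_[(o-p)*5,(R.from_matrix(B)*Rm.inv()).as_rotvec()]
    kw=dict(bounds=(LO,HI)) if lim else {}
    r=least_squares(f,np.clip(q0,LO+1e-3,HI-1e-3) if lim else q0,**kw);return r.x,np.abs(r.fun).max()
E
python3 - <<'E'
from sp import *
from kin import IK,FK
q0=get_state()['q']
for z in (.12,.105,.08,.06,.04,.026):
    p=OS+RS@np.array([0,0,z+HO]);q,e=IK(p,Rt,q0,False);print(z,q.round(3),round(e,5))
    q0=q
# other branches
rng=np.random.default_rng(0);from kin import LO,HI
p=OS+RS@np.array([0,0,.09+HO]);S=set()
for Rm,l in ((Rt,'a'),(Rt*R.from_euler('z',np.pi),'b')):
    for i in range(60):
        q,e=IK(p,Rm,rng.uniform(LO,HI)); 
        if e<1e-3:S.add((l,)+tuple(q.round(2)))
for s in sorted(S):print(s)
E
```

```text
0.12 [-0.092 -0.269 -1.012  0.598 -0.422 -0.979] 0.0
0.105 [-0.131 -0.233 -1.037  0.659 -0.356 -1.015] 0.0
0.08 [-0.229 -0.17  -1.087  0.831 -0.229 -1.118] 0.0
0.06 [-0.444 -0.117 -1.145  1.223 -0.068 -1.333] 0.0
0.04 [-0.576 -0.067 -1.142  1.448  0.006 -1.443] 0.02065
0.026 [-0.563 -0.033 -1.128  1.416  0.004 -1.422] 0.03613
```

```bash
cat > scan.py <<'E'
from sp import *
from kin import IK,FK,LO,HI
import sys
rng=np.random.default_rng(0)
X=RS[:,0]
def scan(psis,z,n=40,flips=(0,1)):
    p=OS+RS@np.array([0,0,z])
    out=[]
    for ps in psis:
      for fl in flips:
        Rm=R.from_rotvec(X*np.radians(ps))*Rt
        if fl: Rm=Rm*R.from_euler('z',np.pi)
        S={}
        for i in range(n):
            q,e=IK(p,Rm,rng.uniform(LO,HI))
            if e<2e-3:S[tuple(q.round(1))]=q
        for q in S.values(): print('psi',ps,'flip',fl,'z',z,q.round(2),'margin',np.minimum(q-LO,HI-q).min().round(2),flush=True)
E
cat > r1.py <<'E'
from scan import *
scan([-60,-40,-20,0,20,40,60],.03,25)
E
timeout 500 python3 r1.py
```

```text
psi -60 flip 0 z 0.03 [ 0.23  0.48 -0.91  0.99 -1.22 -2.  ] margin 0.11
psi -60 flip 1 z 0.03 [ 0.23  0.48 -0.91  0.99 -1.22  1.15] margin 0.11
psi 20 flip 0 z 0.03 [-0.58  0.05 -0.52 -0.68 -0.58  0.6 ] margin 0.5
psi 20 flip 1 z 0.03 [-0.57  0.05 -0.52 -0.68 -0.58 -2.54] margin 0.49
psi 40 flip 0 z 0.03 [-0.94  0.26 -0.32 -0.99 -1.08  1.1 ] margin 0.7
psi 40 flip 1 z 0.03 [-0.94  0.26 -0.32 -0.99 -1.08 -2.04] margin 0.7
psi 60 flip 0 z 0.03 [-1.08  0.5  -0.17 -1.08 -1.46  1.28] margin 0.85
psi 60 flip 1 z 0.03 [-1.08  0.5  -0.17 -1.08 -1.46 -1.86] margin 0.85
```

The upright grip (tool along the pin) can't reach home because J3 and J5 hit their limits. Tilting the tool about the pin's x by about +20 to 25° works. So: set the pin back in its block, regrip tilted, then insert. Checking that plan along the whole path.

```bash
cat > r2.py <<'E'
from scan import *
# block pin frame
a=-1.176; py=-np.array([np.cos(a),np.sin(a),0]); pz=np.array([0,0,1.]); pxx=np.cross(py,pz)
Rb0=R.from_matrix(np.c_[-py,-pxx,-pz]); print('check',Rb0.as_euler('xyz'))
H=np.array([.4299,.0138,.090])
for ps in (15,20,25,30):
    print('psi',ps)
    Rb=R.from_rotvec(pxx*np.radians(ps))*Rb0
    q=np.array([.49,.11,-.70,0,-.75,-.1])
    for h in (.15,.08,0):
        q,e=IK(H+[0,0,h],Rb,q); print(' block h',h,q.round(2),round(e,4))
    Rm=R.from_rotvec(X*np.radians(ps))*Rt
    q=np.array([-.58,.05,-.52,-.68,-.58,.6])
    for z in (.026,.05,.08,.105,.13):
        q,e=IK(OS+RS@np.array([0,0,z]),Rm,q); print(' sp z',z,q.round(2),round(e,4))
    qa=q
E
timeout 500 python3 r2.py
```

```text
check [ 3.14159265  0.         -1.176     ]
psi 15
 block h 0.15 [ 0.24  0.03 -0.32 -0.27 -1.28  0.24] 0.0
 block h 0.08 [ 0.24  0.09 -0.41 -0.29 -1.12  0.29] 0.0
 block h 0 [ 0.24  0.2  -0.5  -0.32 -0.94  0.36] 0.0
 sp z 0.026 [-0.42  0.02 -0.62 -0.48 -0.41  0.31] 0.0
 sp z 0.05 [-0.4  -0.03 -0.64 -0.42 -0.44  0.24] 0.0
 sp z 0.08 [-0.38 -0.1  -0.66 -0.35 -0.49  0.15] 0.0
 sp z 0.105 [-0.36 -0.16 -0.66 -0.31 -0.53  0.08] 0.0
 sp z 0.13 [-0.34 -0.22 -0.67 -0.26 -0.58  0.02] 0.0
psi 20
 block h 0.15 [ 0.16  0.06 -0.27 -0.35 -1.33  0.33] 0.0
 block h 0.08 [ 0.16  0.13 -0.36 -0.37 -1.19  0.39] 0.0
 block h 0 [ 0.16  0.24 -0.44 -0.4  -1.02  0.47] 0.0
 sp z 0.026 [-0.58  0.06 -0.52 -0.69 -0.58  0.61] 0.0
 sp z 0.05 [-0.56  0.01 -0.53 -0.64 -0.6   0.54] 0.0
 sp z 0.08 [-0.54 -0.06 -0.54 -0.59 -0.64  0.46] 0.0
 sp z 0.105 [-0.53 -0.11 -0.55 -0.54 -0.67  0.4 ] 0.0
 sp z 0.13 [-0.51 -0.16 -0.55 -0.5  -0.71  0.34] 0.0
psi 25
 block h 0.15 [ 0.09  0.1  -0.22 -0.42 -1.4   0.41] 0.0
 block h 0.08 [ 0.09  0.17 -0.31 -0.44 -1.26  0.48] 0.0
 block h 0 [ 0.08  0.28 -0.38 -0.47 -1.1   0.57] 0.0
 sp z 0.026 [-0.7   0.11 -0.45 -0.81 -0.72  0.8 ] 0.0
 sp z 0.05 [-0.69  0.06 -0.46 -0.78 -0.74  0.75] 0.0
 sp z 0.08 [-0.68 -0.01 -0.47 -0.73 -0.78  0.68] 0.0
 sp z 0.105 [-0.67 -0.06 -0.47 -0.7  -0.81  0.62] 0.0
 sp z 0.13 [-0.66 -0.11 -0.47 -0.67 -0.85  0.57] 0.0
psi 30
 block h 0.15 [ 0.02  0.15 -0.18 -0.49 -1.46  0.48] 0.0
 block h 0.08 [ 0.02  0.22 -0.27 -0.5  -1.32  0.56] 0.0
 block h 0 [ 0.02  0.32 -0.34 -0.53 -1.17  0.65] 0.0
 sp z 0.026 [-0.8   0.16 -0.4  -0.89 -0.85  0.93] 0.0
 sp z 0.05 [-0.8   0.11 -0.41 -0.87 -0.87  0.89] 0.0
 sp z 0.08 [-0.79  0.05 -0.41 -0.83 -0.91  0.83] 0.0
 sp z 0.105 [-0.79  0.   -0.41 -0.8  -0.94  0.78] 0.0
 sp z 0.13 [-0.79 -0.05 -0.41 -0.78 -0.97  0.74] 0.0
```

Request:
{"name": "play_rows", "arguments": {"targets": [[0.006,0.068,0.118,0,0.032,0.015,0],[0.006,0.068,0.118,0.001,0.034,0.01,0],[0.006,0.068,0.118,0.001,0.034,0,0],[0.006,0.068,0.118,0.001,0.034,0,0],[0.006,0.068,0.118,0.001,0.034,0,0],[0.006,0.068,0.118,0.001,0.034,0,0],[0.006,0.068,0.118,0.002,0.034,0,0],[0,0,0,0,0,0,0],[0,0,0,0,0,0,0]]}}

```text
t: 9.18
eef_pos: [0.4097, -0.0269, 0.2591]
ee_rot: [-3.087, -0.011, -1.244]
force: [-0.3, 0.2, -2.2]
width: 0.0132
```

```bash
python3 -c "
from tg import *
show([.4307,.0142,.17],[np.pi,0,-1.176])"
```

```text
t 9.175 [ 0.4097 -0.0269  0.2591] [-3.0872 -0.0106 -1.2435] F [-0.3  0.2 -2.2] w 0.0132
dpos [ 0.021   0.0411 -0.0891] drot [-0.0092  0.0546  0.0672] q [ 0.44 -0.15 -0.53  0.02 -1.14 -0.12]
```

Request:
{"name": "play_rows", "arguments": {"targets": [[-0.005,0.027,0.033,0.01,0.02,-0.03,0],[-0.004,0.027,0.034,0.01,0.02,-0.03,0],[0,0,0,0,0,-0.02,0],[0,0,0,0,0,0,0],[0,0,0,0,0,0,0]]}}

```text
t: 9.8
eef_pos: [0.4301, 0.0133, 0.1801]
ee_rot: [-3.135, 0.0, -1.176]
force: [0.4, -0.7, -0.8]
width: 0.0138
```

```bash
python3 -c "
from tg import *
show([.4307,.0142,.156],[np.pi,0,-1.176])"
```

```text
t 9.8 [0.4301 0.0133 0.1801] [-3.1346  0.     -1.1764] F [ 0.4 -0.7 -0.8] w 0.0138
dpos [ 0.0006  0.0009 -0.0241] drot [-0.0027  0.0065  0.0004] q [ 0.49 -0.01 -0.59  0.   -0.99 -0.1 ]
```

Request:
{"name": "play_rows", "arguments": {"targets": [[-0.003,0.0065,0,0.0007,0.001,-0.012,0],[0,0,0,0,0,-0.012,0],[0,0,0,0,0,0,0],[0,0,0,0,0,0,0]]}}

```text
t: 10.3
eef_pos: [0.4314, 0.0141, 0.1563]
ee_rot: [-3.139, -0.0, -1.177]
force: [-0.4, 0.3, -1.2]
width: 0.0139
```

```bash
python3 -c "
from tg import *
show([.4307,.0142,.13],[np.pi,0,-1.176])"
```

```text
t 10.3 [0.4314 0.0141 0.1563] [-3.1386e+00 -2.0000e-04 -1.1773e+00] F [-0.4  0.3 -1.2] w 0.0139
dpos [-0.0007  0.0001 -0.0263] drot [-0.0009  0.0028  0.0013] q [ 0.49  0.02 -0.62  0.   -0.93 -0.1 ]
```

Request:
{"name": "play_rows", "arguments": {"targets": [[-0.001,0.003,0.001,-0.0007,0,-0.01,0],[0,0,0,0,0,-0.012,0],[0,0,0,0,0,-0.01,0],[0,0,0,0,0,0,0]]}}

```text
t: 10.8
eef_pos: [0.4304, 0.014, 0.1219]
ee_rot: [3.141, 0.0, -1.176]
force: [-0.2, -0.2, -1.7]
width: 0.0138
```

```bash
python3 -c "
from tg import *
show([.4307,.0142,.0922],[np.pi,0,-1.176])"
```

```text
t 10.8 [0.4304 0.014  0.1219] [ 3.1407e+00  1.0000e-04 -1.1762e+00] F [-0.2 -0.2 -1.7] w 0.0138
dpos [ 0.0003  0.0002 -0.0297] drot [ 0.0003 -0.0008  0.0002] q [ 0.49  0.07 -0.66 -0.   -0.84 -0.1 ]
```

Request:
{"name": "play_rows", "arguments": {"targets": [[0,0,0,0,0,-0.012,0],[0,0,0,0,0,-0.012,0],[0,0,0,0,0,-0.004,0],[0,0,0,0,0,0,0]]}}

```text
t: 11.3
eef_pos: [0.4306, 0.014, 0.0921]
ee_rot: [3.141, -0.0, -1.176]
force: [-3.4, 0.4, 7.4]
width: 0.0136
```

```bash
python3 -c "
from tg import *
show([.4307,.0142,.0922],[np.pi,0,-1.176])"
```

```text
t 11.3 [0.4306 0.014  0.0921] [ 3.1408e+00 -3.0000e-04 -1.1758e+00] F [-3.4  0.4  7.4] w 0.0136
dpos [0.0001 0.0002 0.0001] drot [ 0.0006 -0.0007 -0.0002] q [ 0.49  0.11 -0.7   0.   -0.76 -0.1 ]
```

Request:
{"name": "play_rows", "arguments": {"targets": [[0,0,0,0,0,0,0.45],[0,0,0,0,0,0,0.45],[0,0,0,0,0,0,0.45],[0,0,0,0,0,0.02,0.45],[0,0,0,0,0,0.02,0.45],[0.107,0.045,0,0,0,0,0.45],[0.107,0.045,0,0,0,0,0.45],[0.107,0.045,0,0,0,0,0.45],[0,0,0,0,0,0,0.45],[0,0,0,0,0,0,0.45]]}}

```text
t: 12.55
eef_pos: [0.4328, 0.0153, 0.1349]
ee_rot: [-3.135, 0.356, -1.171]
force: [0.4, 0.2, 0.3]
width: 0.0391
```

```bash
cat > blk.py <<'E'
from tg import *
a=-1.176; py=-np.array([np.cos(a),np.sin(a),0]); pz=np.array([0,0,1.]); pxx=np.cross(py,pz)
Rb0=R.from_matrix(np.c_[-py,-pxx,-pz]); RB=R.from_rotvec(pxx*np.radians(20))*Rb0
E
python3 -c "
from blk import *
show([.4305,.0140,.093],Rm=RB)
snap('wrist','6');snap('scene','6')
z=load('wrist','6');C=cloud('wrist',z);p=z['p'].astype(int);b,g,r=p[...,0],p[...,1],p[...,2]
m=(C[...,0]>.38)&(C[...,0]<.48)&(C[...,1]>-.03)&(C[...,1]<.05)&(C[...,2]>.099)&(C[...,2]<.13)&(r>120)&(g<80);print('head',stats(m,C))"
```

```text
t 12.55 [0.4328 0.0153 0.1349] [-3.1352  0.3556 -1.1706] F [0.4 0.2 0.3] w 0.0391
dpos [-0.0023 -0.0013 -0.0419] drot [-0.0083  0.003  -0.0032] q [ 0.16  0.18 -0.39 -0.39 -1.11  0.43]
head (591, array([0.4311, 0.0126, 0.1021]), array([0.4236, 0.0045, 0.0997]), array([0.4382, 0.0218, 0.1034]))
```

View pics/wrist6.png

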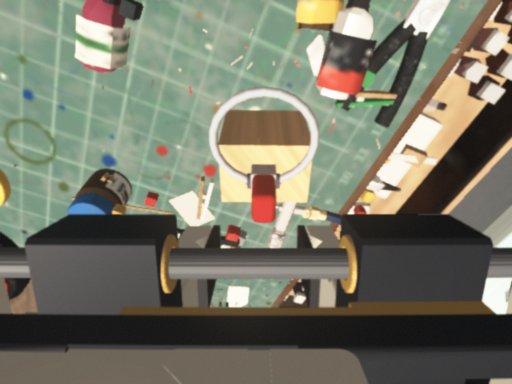

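Request:
{"name": "play_rows", "arguments": {"targets": [[-0.008,0.003,-0.003,-0.002,-0.0015,-0.015,0.45],[0,0,0,0,0,-0.015,0.45],[0,0,0,0,0,-0.008,0.45],[0,0,0,0,0,0,0.45]]}}

```text
t: 13.15
eef_pos: [0.4286, 0.0159, 0.0942]
ee_rot: [3.141, 0.348, -1.17]
force: [-0.7, 0.4, 0.5]
width: 0.0395
```

```bash
python3 -c "
from blk import *
show([.4305,.0136,.0925],Rm=RB)"
```

```text
t 13.15 [0.4286 0.0159 0.0942] [ 3.1406  0.3479 -1.1703] F [-0.7  0.4  0.5] w 0.0395
dpos [ 0.0019 -0.0023 -0.0017] drot [ 0.0014 -0.0004 -0.006 ] q [ 0.17  0.23 -0.44 -0.4  -1.02  0.46]
```

Request:
{"name": "play_rows", "arguments": {"targets": [[0.001,0,-0.006,0.002,-0.0023,-0.0015,0.4],[0,0,0,0,0,0,0.2],[0,0,0,0,0,0,0],[0,0,0,0,0,0,0],[0,0,0,0,0,0,0],[0,0,0,0,0,0,0]], "grip_force": 45}}

```text
t: 13.9
eef_pos: [0.4313, 0.0132, 0.0931]
ee_rot: [-3.141, 0.348, -1.177]
force: [-1.0, 0.5, -2.1]
width: 0.013
```

```bash
python3 -c "
from blk import *
show([.4305,.0136,.0925],Rm=RB)"
```

```text
t 13.9 [0.4313 0.0132 0.0931] [-3.1411  0.3485 -1.1767] F [-1.   0.5 -2.1] w 0.013
dpos [-0.0008  0.0004 -0.0006] drot [0.0004 0.0007 0.0008] q [ 0.16  0.23 -0.43 -0.4  -1.02  0.47]
```

Request:
{"name": "play_rows", "arguments": {"targets": [[0,0,0,0,0,0.015,0],[0,0,0,0,0,0.025,0],[0,0,0,0,0,0.035,0],[0,0,0,0,0,0.035,0],[0,0,0,0,0,0.035,0],[0,0,0,0,0,0,0],[0,0,0,0,0,0,0]]}}

```text
t: 14.78
eef_pos: [0.4298, 0.0125, 0.2476]
ee_rot: [-3.139, 0.346, -1.176]
force: [-0.4, 0.2, -1.5]
width: 0.0136
```

```bash
cat > sp2.py <<'E'
from sp import *
from blk import RB,py,pxx
from kin import IK
HT=RB.as_matrix().T@(np.array([0,0,-.0031])+.0006*py)   # head in tool
PT=RB.as_matrix().T@np.c_[pxx,py,[0,0,1]]               # pin axes in tool
RT=R.from_matrix(RS@PT.T)                               # tool R so that pin axes = spindle axes
def head():
    s=get_state();A=R.from_euler('xyz',s['ee_rot']).as_matrix()
    return (s['eef_pos']+A@HT-OS)@RS, R.from_matrix(RS.T@A@PT).as_rotvec()
def go2(x,y,z):
    p=OS+RS@np.array([x,y,z])-RT.as_matrix()@HT
    show(p,Rm=RT); h,r=head(); s=get_state()
    print('head sp mm',(h*1000).round(1),'rot sp',r.round(4),'F sp',(s['force']@RS).round(1),'M',s['moment'].round(2))
    tip=(h+R.from_rotvec(r).apply([0,0,-.079]));print('tip sp mm',(tip*1000).round(1))
E
python3 -c "
from sp2 import *
go2(0,0,.12)
snap('scene','7')
z=load('scene','7');A=R.from_euler('xyz',z['rot']).as_matrix()
W=lambda P:z['pos']+A@(HT+PT@np.array(P))
px=proj('scene',z,np.array([W([0,0,d]) for d in (.013,-.013,-.026,-.0725,-.079)]+[W([0,-.06,-.019])]))
print(px.round(1));u0,v0=px[1].astype(int)
p=cv2.resize(z['p'][v0-50:v0+60,u0-60:u0+60],None,fx=5,fy=5,interpolation=cv2.INTER_CUBIC)
for u,v in px: cv2.circle(p,(int((u-u0+60.5)*5),int((v-v0+50.5)*5)),2,(0,255,0),-1)
cv2.imwrite('pics/ov7.png',p)
"
```

```text
t 14.775 [0.4298 0.0125 0.2476] [-3.1394  0.3464 -1.176 ] F [-0.4  0.2 -1.5] w 0.0136
dpos [-0.0375 -0.2938 -0.02  ] drot [-0.0452 -0.54   -0.9419] q [ 0.17  0.06 -0.26 -0.35 -1.35  0.32]
head sp mm [-102.3  267.1  201.6] rot sp [0.251  0.4787 0.9426] F sp [-1.1 -0.1 -1.1] M [-1.28 -0.41 -0.  ]
tip sp mm [-141.5  267.2  133.1]
[[238.7 186.4]
 [239.3 197. ]
 [239.6 202.2]
 [240.6 219.8]
 [240.7 222.2]
 [246.6 181.8]]
```

View pics/ov7.png

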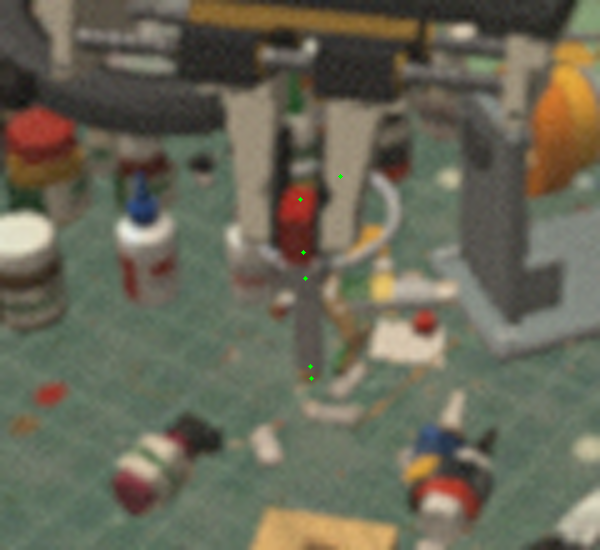

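Request:
{"name": "play_rows", "arguments": {"targets": [[-0.006,-0.067,-0.118,-0.004,-0.034,0,0],[-0.006,-0.067,-0.118,-0.004,-0.034,0,0],[-0.006,-0.067,-0.118,-0.004,-0.034,0,0],[-0.006,-0.067,-0.118,-0.004,-0.034,0,0],[-0.006,-0.067,-0.118,-0.004,-0.034,0,0],[-0.006,-0.067,-0.118,-0.004,-0.034,0,0],[-0.006,-0.067,-0.118,-0.004,-0.034,0,0],[0,0,0,0,0,0,0],[0,0,0,0,0,0,0]]}}

```text
t: 15.95
eef_pos: [0.3946, -0.2308, 0.2377]
ee_rot: [-2.669, 0.287, -1.894]
force: [-0.0, 0.5, -1.9]
width: 0.0136
```

```bash
python3 -c "
from sp2 import *
go2(0,0,.105)"
```

```text
t 15.95 [ 0.3946 -0.2308  0.2377] [-2.6689  0.2866 -1.894 ] F [-0.   0.5 -1.9] w 0.0136
dpos [ 0.004  -0.0545 -0.0231] drot [-0.013  -0.0751 -0.0906] q [-0.36 -0.2  -0.57 -0.4  -0.76  0.19]
head sp mm [-17.2  43.7 141.4] rot sp [0.0196 0.0702 0.0933] F sp [-1.2  0.4 -1.5] M [-0.39  2.1  -0.01]
tip sp mm [-22.8  45.   62.6]
```

Request:
{"name": "play_rows", "arguments": {"targets": [[-0.006,-0.038,-0.045,0.002,-0.025,-0.006,0],[-0.006,-0.038,-0.045,0.002,-0.025,-0.006,0],[0,0,0,0,0,0,0],[0,0,0,0,0,0,0]]}}

```text
t: 16.45
eef_pos: [0.4001, -0.279, 0.2243]
ee_rot: [-2.594, 0.303, -1.956]
force: [-0.4, -0.5, -1.0]
width: 0.0135
```

```bash
python3 -c "
from sp2 import *
go2(0,0,.095)
snap('wrist','8')"
```

```text
t 16.45 [ 0.4001 -0.279   0.2243] [-2.5938  0.3026 -1.9562] F [-0.4 -0.5 -1. ] w 0.0135
dpos [ 0.0027 -0.009  -0.0182] drot [-0.0029 -0.0021 -0.0068] q [-0.5  -0.14 -0.55 -0.52 -0.69  0.36]
head sp mm [  2.9   6.1 114.4] rot sp [0.0045 0.0033 0.0052] F sp [-0.5 -0.6 -0.8] M [-0.05  2.36  0.04]
tip sp mm [ 2.6  6.5 35.4]
```

View pics/wrist8.png

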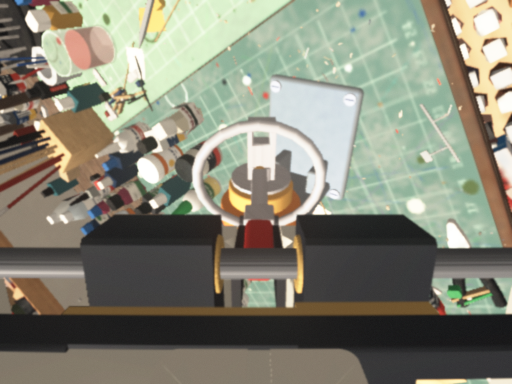

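```bash
cat > ov.py <<'E'
from sp2 import *
def ov(n,tag,x0,y0,x1,y1,k):
    z=load(n,tag);A=R.from_euler('xyz',z['rot']).as_matrix()
    p=cv2.resize(z['p'][y0:y1,x0:x1],None,fx=k,fy=k,interpolation=cv2.INTER_CUBIC)
    def line(P,c,close=True):
        px=((proj(n,z,np.array(P))-[x0,y0]+.5)*k).astype(np.int32);cv2.polylines(p,[px.reshape(-1,1,2)],close,c,1)
    S=lambda a,b,c:OS+RS@(np.array([a,b,c])/1e3)
    W=lambda a,b,c:z['pos']+A@(HT+PT@(np.array([a,b,c])/1e3))
    line([S(-11,-11,0),S(11,-11,0),S(11,25,0),S(-11,25,0)],(0,0,255)); line([S(-6.2,-6.2,0),S(6.2,-6.2,0),S(6.2,6.2,0),S(-6.2,6.2,0)],(0,0,255))
    for zz in (-26,-72.5): line([W(-5,-5,zz),W(5,-5,zz),W(5,5,zz),W(-5,5,zz)],(0,255,0))
    line([W(-5,-5,-26),W(-5,-5,-72.5)],(0,255,0)); line([W(5,-5,-26),W(5,-5,-72.5)],(0,255,0))
    line([W(-7,-10,13),W(7,-10,13),W(7,-10,-13),W(-7,-10,-13)],(255,0,255))
    cv2.imwrite(f'pics/ov_{n}{tag}.png',p)
E
python3 -c "
from ov import *
ov('wrist','8',180,100,350,260,4.5)"; python3 -c "
from h import *
zoom('wrist','8',200,100,330,240,5.5,'wz8')"
```

```text
(no output)
```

View pics/ov_wrist8.png

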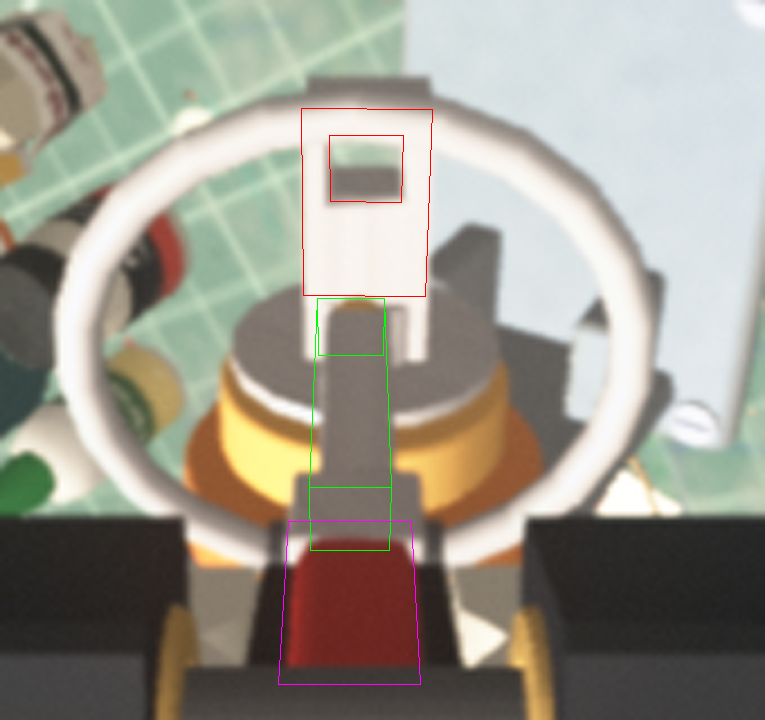

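View pics/wz8.png

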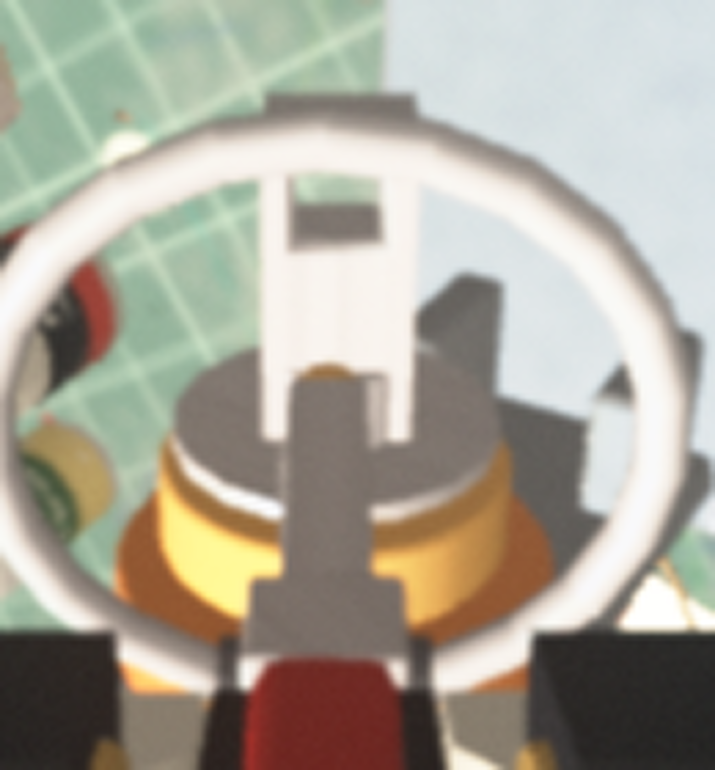

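```bash
cat > pf.py <<'E'
from sp2 import *
z=load('wrist','8');A=R.from_euler('xyz',z['rot']).as_matrix()
W=lambda P:z['pos']+(A@(HT[:,None]+PT@(np.array(P).T/1e3))).T
pts=np.array([[5,-5,-72.5],[-5,-5,-72.5],[8,-9,-26],[-8,-9,-26]],float)
px=np.array([[293,380],[370,380],[254,580],[405,581]])/5.5+[200,100]-.5
print(((proj('wrist',z,W(pts))-px)).round(1))
f=lambda d:(proj('wrist',z,W(pts+np.array(d)*[1,1,1]))-px).ravel()
r=least_squares(lambda d:np.r_[f([d[0],d[1],0])],[0,0]) if 0 else None
from scipy.optimize import least_squares
r=least_squares(lambda d:f([d[0],d[1],d[2]]),[0,0,0]);print(r.x,r.fun.round(1))
r=least_squares(lambda d:f([d[0],d[1],0]),[0,0]);print(r.x,r.fun.round(1))
# hole in same picture
S=lambda P:OS+(RS@(np.array(P).T/1e3)).T
sp=np.array([[6.2,6.2,0],[-6.2,6.2,0],[11,-11,0],[-11,-11,0]],float)
print(proj('wrist',z,S(sp))-0,)
print(((proj('wrist',z,S(sp))+.5-[200,100])*5.5).round(0))
E
python3 pf.py
```

```text
[[-2.8 -2.7]
 [-1.8 -2.7]
 [-3.  -3. ]
 [-1.1 -3.2]]
[-1.31694229  4.04401047 -2.89964962] [-0.7  0.4 -0.1  0.4 -0.3 -0.2  0.9 -0.4]
[-1.29927607  2.10045607] [-0.8  0.   0.1  0.  -0.6  0.1  1.2 -0.1]
[[252.84326246 144.35022955]
 [268.68238145 144.40994202]
 [246.39068679 123.63045697]
 [275.59920195 123.75383695]]
[[293. 247.]
 [381. 247.]
 [258. 133.]
 [419. 133.]]
```

```bash
python3 -c "
from sp2 import *
go2(.0012,-.0015,.090)"
```

```text
t 16.5 [ 0.4002 -0.2789  0.2243] [-2.5935  0.3026 -1.9558] F [ 0.8  0.5 -0.7] w 0.0138
dpos [ 0.0048 -0.0123 -0.022 ] drot [-0.0028 -0.0019 -0.007 ] q [-0.5  -0.14 -0.55 -0.52 -0.69  0.36]
head sp mm [  2.9   6.2 114.4] rot sp [0.0046 0.003  0.0054] F sp [-0.   0.9 -0.8] M [-0.14  2.47 -0.03]
tip sp mm [ 2.7  6.6 35.4]
```

Request:
{"name": "play_rows", "arguments": {"targets": [[-0.003,-0.002,-0.007,0.0025,-0.006,-0.011,0],[0,0,0,0.0025,-0.006,-0.011,0],[0,0,0,0,0,0,0],[0,0,0,0,0,0,0]]}}

```text
t: 17.0
eef_pos: [0.4064, -0.2895, 0.2013]
ee_rot: [-2.59, 0.3, -1.958]
force: [0.6, 0.0, -1.8]
width: 0.0138
```

```bash
python3 -c "
from ov import *
go2(.0012,-.0015,.090)
for n in ('wrist','scene','top'): snap(n,'9')
ov('wrist','9',190,80,330,230,5)
ov('top','9',290,150,390,270,5)"; python3 -c "
from h import *
zoom('wrist','9',200,80,320,200,6,'wz9')"
```

```text
t 17.0 [ 0.4064 -0.2895  0.2013] [-2.5902  0.3001 -1.958 ] F [ 0.6  0.  -1.8] w 0.0138
dpos [-0.0013 -0.0016  0.001 ] drot [ 0.0008  0.0001 -0.0038] q [-0.53 -0.08 -0.54 -0.56 -0.65  0.44]
head sp mm [ 0.9  0.6 89. ] rot sp [ 0.0014 -0.0005  0.0036] F sp [-0.5  0.4 -1.8] M [-0.07  2.33 -0.06]
tip sp mm [ 0.9  0.7 10. ]
```

View pics/wz9.png

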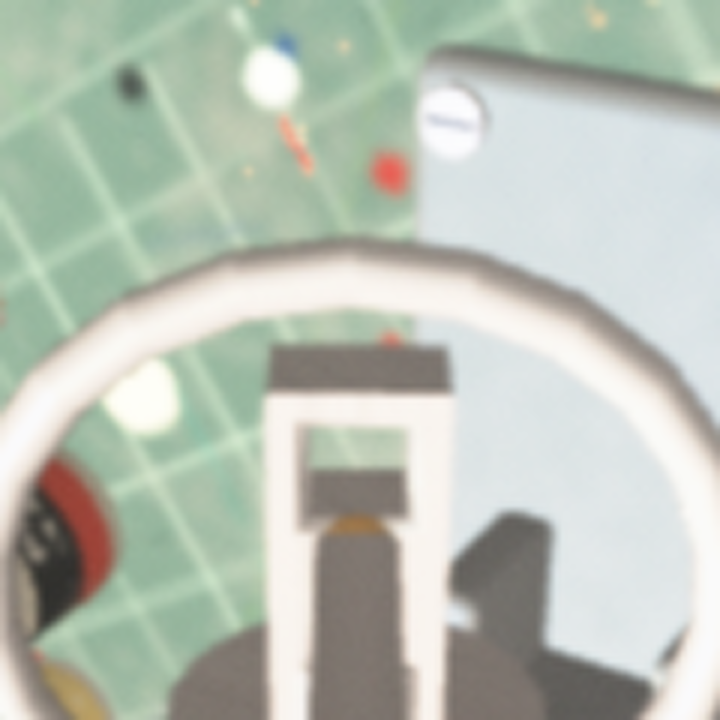

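View pics/ov_wrist9.png

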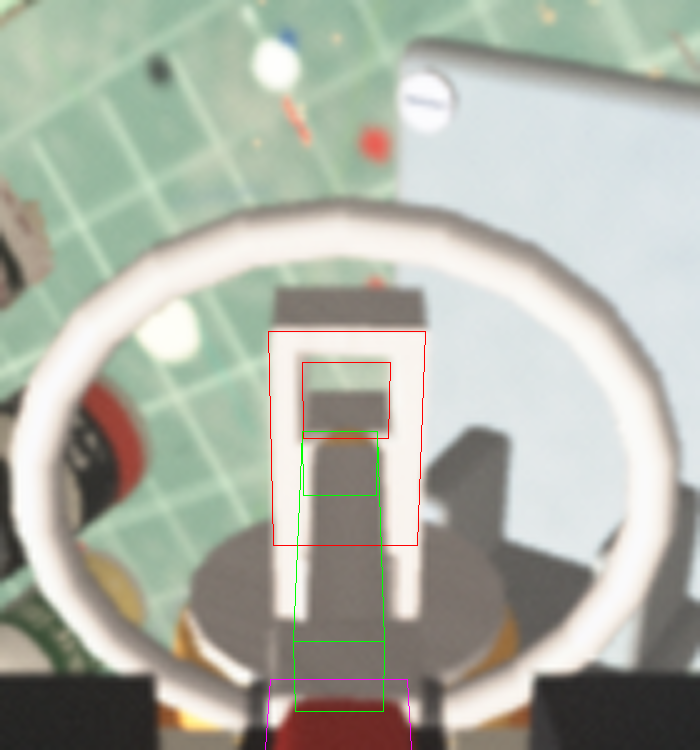

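View pics/ov_top9.png

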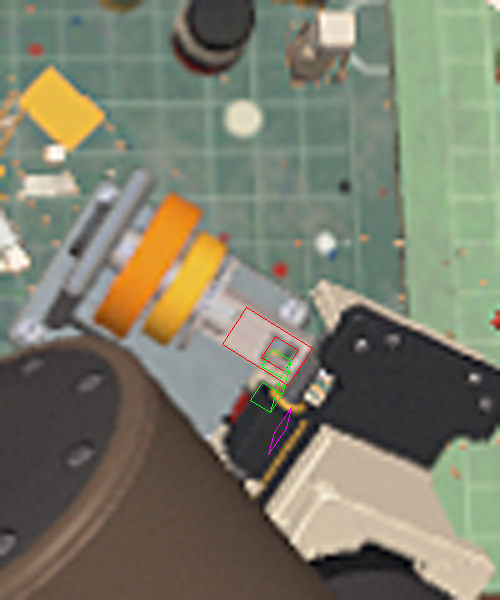

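Run:
```python
from sp2 import *
for tag in ('8','9'):
    z=load('wrist',tag);C=cloud('wrist',z);A=R.from_euler('xyz',z['rot']).as_matrix()
    S=(C-OS)@RS*1e3; P=((C-z['pos'])@A-HT)@PT*1e3
    m=(abs(P[...,0]+1)<4)&(P[...,2]<-32)&(P[...,2]>-68)&(P[...,1]<4)&(P[...,1]>-12)
    q=P[m];print('shank n',len(q),'y med',np.median(q[:,1]).round(2),'slope',np.polyfit(q[:,2],q[:,1],1).round(3), 'x')
    for zz in (-66,-58,-50,-42,-34):
        k=(abs(P[...,2]-zz)<4)&(P[...,1]<4)&(P[...,1]>-12)&(abs(P[...,0])<12); print(zz,'x range',np.percentile(P[k][:,0],[3,97]).round(1),'y',np.median(P[k][:,1]).round(2))
    m=(abs(P[...,0])<9)&(P[...,2]<-14)&(P[...,2]>-25)&(P[...,1]<-4)&(P[...,1]>-14); print('shoulder y',np.median(P[m][:,1]).round(2),np.percentile(P[m][:,2],[2,98]).round(1),np.percentile(P[m][:,0],[2,98]).round(1))
    m=(abs(S[...,2])<3)&(abs(S[...,0])<11)&(S[...,1]>-11)&(S[...,1]<25); q=S[m];print('tongue z',np.median(q[:,2]).round(2),np.percentile(q,[1,99],axis=0).round(1))
    m=(abs(S[...,2])<4)&(abs(abs(S[...,0])-8.5)<1.5)&(S[...,1]>-20)&(S[...,1]<-5);print('free end y',np.percentile(S[m][:,1],[0,1,3,5]).round(1))
    # tip extent
    k=(abs(P[...,0]+1)<3)&(abs(P[...,1])<9)&(P[...,2]<-60)&(P[...,2]>-90); print('tip z',np.percentile(P[k][:,2],[0,1,3]).round(1))
```

```text
shank n 418 y med -3.76 slope [-3.00e-03 -3.91e+00] x
-66 x range [-5.6  3.6] y -3.64
-58 x range [-5.5  3.4] y -3.72
-50 x range [-5.9  3.7] y -3.64
-42 x range [-5.7  3.8] y -3.81
-34 x range [-5.5  3.6] y -3.83
shoulder y -7.79 [-24.6 -14.1] [-8.4  7.1]
tongue z -0.64 [[-10.9  -3.4  -2.5]
 [ 10.1  24.7   1. ]]Traceback (most recent call last):
  File "<stdin>", line 11, in <module>
    return _quantile_unchecked(
        a, q, axis, out, overwrite_input, method, keepdims, weights)
    return _ureduce(a,
                    func=_quantile_ureduce_func,
    ...<5 lines>...
                    overwrite_input=overwrite_input,
                    method=method)
    r = func(a, **kwargs)
    result = _quantile(arr,
                       quantiles=q,
    ...<2 lines>...
                       out=out,
                       weights=wgt)
    slices_having_nans = np.isnan(arr[-1, ...])
                                  ~~~^^^^^^^^^
IndexError: index -1 is out of bounds for axis 0 with size 0
```

```bash
python3 -c "
from sp2 import *
go2(.0012,-.0016,.086)
go2(.0012,-.0016,.076)"
```

```text
t 17.15 [ 0.4064 -0.2895  0.2016] [-2.5895  0.2999 -1.9577] F [-1.2 -0.7 -2.2] w 0.0138
dpos [ 0.0003 -0.0028 -0.0028] drot [ 0.0011  0.0008 -0.004 ] q [-0.53 -0.08 -0.54 -0.56 -0.65  0.44]
head sp mm [ 1.1  0.6 89.3] rot sp [ 0.0015 -0.0013  0.0037] F sp [-1.6 -1.3 -1.6] M [-0.16  2.42 -0.02]
tip sp mm [ 1.2  0.7 10.3]
t 17.15 [ 0.4064 -0.2895  0.2016] [-2.5895  0.2999 -1.9577] F [-1.2 -0.7 -2.2] w 0.0138
dpos [ 0.0045 -0.0055 -0.0115] drot [ 0.0011  0.0008 -0.004 ] q [-0.53 -0.08 -0.54 -0.56 -0.65  0.44]
head sp mm [ 1.1  0.6 89.3] rot sp [ 0.0015 -0.0013  0.0037] F sp [-1.6 -1.3 -1.6] M [-0.16  2.42 -0.02]
tip sp mm [ 1.2  0.7 10.3]
```

Request:
{"name": "play_rows", "arguments": {"targets": [[0.001,0.001,-0.004,0.0003,-0.0028,-0.003,0],[0,0,0,0,0,0,0]]}}

```text
t: 17.4
eef_pos: [0.4068, -0.2924, 0.199]
ee_rot: [-2.59, 0.3, -1.962]
force: [-0.1, -0.6, -1.0]
width: 0.0136
```

```bash
python3 -c "
from sp2 import *
go2(.0012,-.0016,.074)
snap('wrist','10');zoom('wrist','10',200,80,320,200,6,'wz10')"
```

```text
t 17.4 [ 0.4068 -0.2924  0.199 ] [-2.5897  0.3003 -1.9618] F [-0.1 -0.6 -1. ] w 0.0136
dpos [ 0.0049 -0.0032 -0.0106] drot [0.0007 0.0006 0.0001] q [-0.54 -0.07 -0.54 -0.57 -0.65  0.44]
head sp mm [ 1.4 -1.6 86.1] rot sp [-0.0002 -0.0009  0.0001] F sp [-0.3 -0.6 -1. ] M [-0.09  2.47 -0.03]
tip sp mm [ 1.5 -1.6  7.1]
```

View pics/wz10.png

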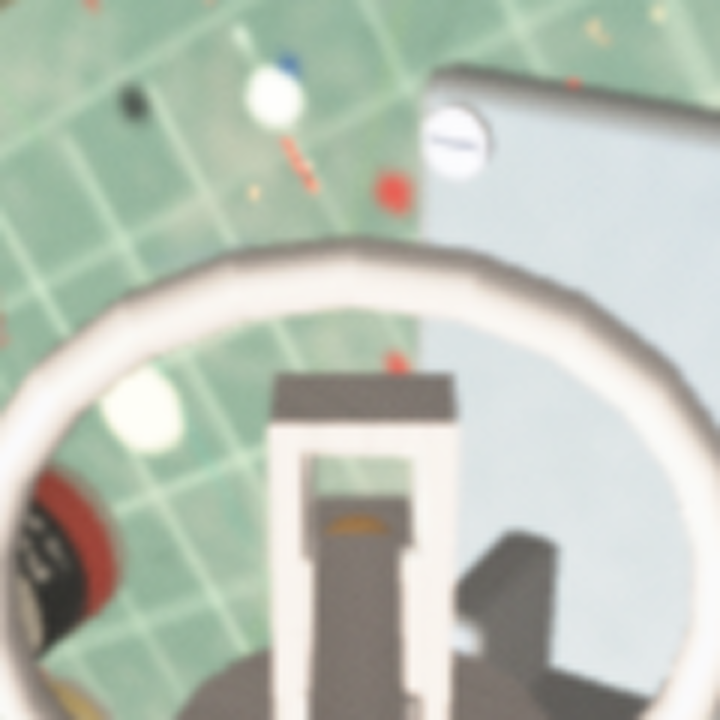

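The tip lines up with the hole: shank centre at column 357 against hole centre 358, and extrapolated down it sits central in y. Inserting along the axis.

Request:
{"name": "play_rows", "arguments": {"targets": [[0,0,0,0.0021,-0.0013,-0.0043,0],[0,0,0,0.0021,-0.0014,-0.0043,0],[0,0,0,0.0017,-0.0011,-0.0035,0],[0,0,0,0,0,0,0]]}}

```text
t: 17.95
eef_pos: [0.4131, -0.2966, 0.186]
ee_rot: [-2.59, 0.3, -1.962]
force: [-0.6, -0.6, -1.7]
width: 0.0134
```

```bash
python3 -c "
from sp2 import *
go2(.0012,-.0016,.064)"
```

```text
t 17.95 [ 0.4131 -0.2966  0.186 ] [-2.5899  0.3003 -1.9619] F [-0.6 -0.6 -1.7] w 0.0134
dpos [ 0.0028 -0.0017 -0.0062] drot [0.0007 0.0005 0.0002] q [-0.55 -0.04 -0.54 -0.6  -0.63  0.48]
head sp mm [ 1.5 -1.7 71. ] rot sp [-0.0003 -0.0008 -0.    ] F sp [-1.  -0.8 -1.4] M [-0.12  2.4   0.03]
tip sp mm [ 1.5 -1.7 -8. ]
```

Request:
{"name": "play_rows", "arguments": {"targets": [[0,0,0,0.0019,-0.0013,-0.0043,0],[0,0,0,0.0019,-0.0013,-0.0043,0],[0,0,0,0,0,0,0]]}}

```text
t: 18.32
eef_pos: [0.4172, -0.2994, 0.1767]
ee_rot: [-2.59, 0.3, -1.962]
force: [-0.6, -0.1, -1.2]
width: 0.0137
```

```bash
python3 -c "
from sp2 import *
go2(.0012,-.0016,.045)"
```

```text
t 18.325 [ 0.4172 -0.2994  0.1767] [-2.59    0.3003 -1.962 ] F [-0.6 -0.1 -1.2] w 0.0137
dpos [ 0.0067 -0.0041 -0.0134] drot [0.0006 0.0004 0.0002] q [-0.56 -0.02 -0.53 -0.62 -0.62  0.51]
head sp mm [ 1.1 -1.8 60.5] rot sp [-0.0003 -0.0007 -0.0001] F sp [-1.  -0.4 -0.8] M [-0.09  2.42  0.01]
tip sp mm [  1.1  -1.8 -18.5]
```

Shank is about 12 mm in with no resistance.

Request:
{"name": "play_rows", "arguments": {"targets": [[0,0,0,0.0024,-0.0015,-0.005,0],[0,0,0,0.0024,-0.0015,-0.005,0],[0,0,0,0.0021,-0.0013,-0.0043,0],[0,0,0,0,0,0,0]]}}

```text
t: 18.82
eef_pos: [0.4246, -0.304, 0.1613]
ee_rot: [-2.59, 0.3, -1.962]
force: [-0.0, 0.7, -1.5]
width: 0.0138
```

```bash
python3 -c "
from sp2 import *
go2(.0012,-.0016,.029)"
```

```text
t 18.825 [ 0.4246 -0.304   0.1613] [-2.5901  0.3002 -1.9621] F [-0.   0.7 -1.5] w 0.0138
dpos [ 0.006  -0.0037 -0.0118] drot [0.0006 0.0003 0.0002] q [-0.57  0.02 -0.53 -0.65 -0.6   0.56]
head sp mm [ 1.  -1.7 42.8] rot sp [-0.0004 -0.0006 -0.    ] F sp [-1.1  0.6 -1.1] M [-0.1   2.41 -0.02]
tip sp mm [  1.   -1.8 -36.2]
```

Request:
{"name": "play_rows", "arguments": {"targets": [[0,0,0,0.0024,-0.0015,-0.005,0],[0,0,0,0.0024,-0.0015,-0.005,0],[0,0,0,0.0008,-0.0005,-0.0015,0],[0,0,0,0,0,0,0]]}}

```text
t: 19.32
eef_pos: [0.4307, -0.3079, 0.149]
ee_rot: [-2.59, 0.3, -1.962]
force: [-0.5, -0.4, -2.0]
width: 0.0134
```

```bash
python3 -c "
from sp2 import *
go2(.0012,-.0016,.026)"
```

```text
t 19.325 [ 0.4307 -0.3079  0.149 ] [-2.5901  0.3002 -1.9621] F [-0.5 -0.4 -2. ] w 0.0134
dpos [ 0.0012 -0.0007 -0.0021] drot [0.0007 0.0003 0.0003] q [-0.58  0.05 -0.52 -0.67 -0.58  0.59]
head sp mm [ 1.  -1.7 28.5] rot sp [-0.0005 -0.0006 -0.    ] F sp [-1.2 -0.6 -1.6] M [-0.11  2.37  0.03]
tip sp mm [  1.1  -1.7 -50.5]
```

Request:
{"name": "play_rows", "arguments": {"targets": [[0,0,0,0.0006,-0.0004,-0.0013,0],[0,0,0,0.0006,-0.0004,-0.0013,0],[0,0,0,0,0,0,0]]}}

```text
t: 19.7
eef_pos: [0.4319, -0.3087, 0.1467]
ee_rot: [-2.589, 0.3, -1.962]
force: [-1.5, 1.1, -1.1]
width: 0.0137
```

```bash
python3 -c "
from sp2 import *
go2(.0012,-.0016,.026)"
```

```text
t 19.7 [ 0.4319 -0.3087  0.1467] [-2.5895  0.3001 -1.9617] F [-1.5  1.1 -1.1] w 0.0137
dpos [-0.      0.0001  0.0002] drot [0.001  0.0008 0.    ] q [-0.58  0.06 -0.52 -0.68 -0.58  0.6 ]
head sp mm [ 1.2 -1.7 25.8] rot sp [-0.0003 -0.0012  0.0002] F sp [-2.1  0.1 -0. ] M [0.02 2.48 0.11]
tip sp mm [  1.3  -1.7 -53.2]
```

Contact is just starting. A touch more to seat it.

Request:
{"name": "play_rows", "arguments": {"targets": [[0,0,0,0.0005,-0.0003,-0.001,0],[0,0,0,0.0004,-0.0003,-0.0009,0],[0,0,0,0,0,0,0]]}}

```text
t: 20.08
eef_pos: [0.4319, -0.3088, 0.1469]
ee_rot: [-2.588, 0.3, -1.959]
force: [0.7, -0.8, -1.9]
width: 0.0136
```

```bash
python3 -c "
from sp2 import *
go2(.0012,-.0016,.026)
snap('wrist','11');zoom('wrist','11',190,80,330,240,5,'wz11')"
```

```text
t 20.075 [ 0.4319 -0.3088  0.1469] [-2.5879  0.2999 -1.9589] F [ 0.7 -0.8 -1.9] w 0.0136
dpos [-0.      0.0002 -0.0001] drot [ 0.0017  0.0021 -0.0023] q [-0.58  0.06 -0.52 -0.68 -0.58  0.61]
head sp mm [ 1.3 -1.8 26. ] rot sp [ 0.0009 -0.0027  0.0021] F sp [-0.1 -0.3 -2.2] M [-0.09  2.37 -0.01]
tip sp mm [  1.6  -1.7 -53. ]
```

View pics/wz11.png

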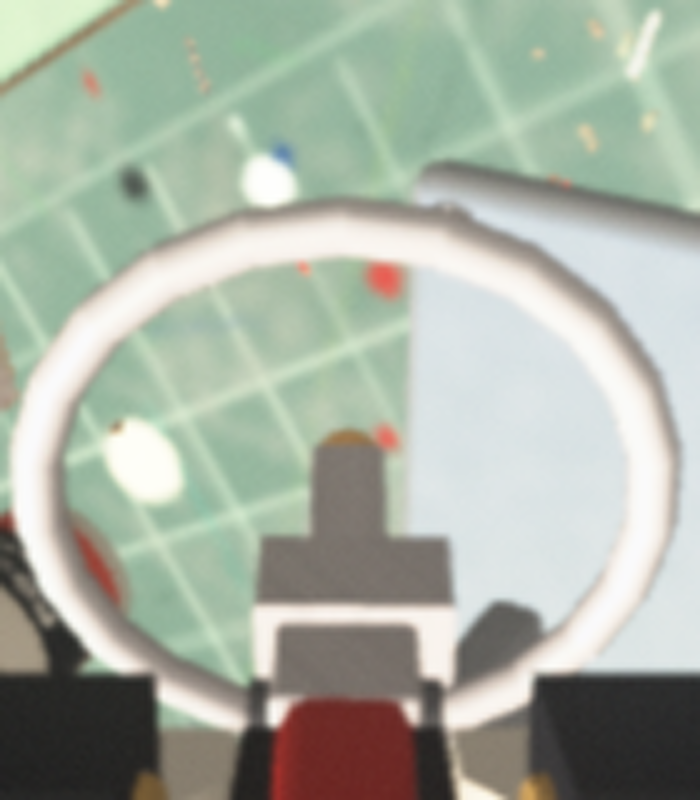

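Request:
{"name": "play_rows", "arguments": {"targets": [[0,0,0,0.0008,-0.0005,-0.0017,0]]}}

```text
t: 20.25
eef_pos: [0.4324, -0.3089, 0.1465]
ee_rot: [-2.587, 0.3, -1.957]
force: [-26.3, 10.9, 37.4]
width: 0.0134
```

```bash
python3 -c "
from sp2 import *
go2(.0012,-.0016,.026)"
```

```text
t 20.25 [ 0.4324 -0.3089  0.1465] [-2.5873  0.3    -1.9568] F [-26.3  10.9  37.4] w 0.0134
dpos [-0.0005  0.0003  0.0004] drot [ 0.0019  0.0027 -0.0042] q [-0.58  0.06 -0.51 -0.69 -0.58  0.61]
head sp mm [ 1.5 -1.6 25.4] rot sp [ 0.002  -0.0033  0.0037] F sp [-5.6 -5.  46.4] M [3.8  2.17 2.64]
tip sp mm [  1.8  -1.4 -53.6]
```

Fully seated: it stays at 26 mm and pushes back with 46 N. Releasing and backing out along the tool axis.

Request:
{"name": "play_rows", "arguments": {"targets": [[0,0,0,0,0,0,0],[0,0,0,0,0,0,0.4],[0,0,0,0,0,0,0.4],[0,0,0,0,0,0,0.4]]}}

```text
t: 20.75
eef_pos: [0.4331, -0.3095, 0.1472]
ee_rot: [-2.585, 0.299, -1.956]
force: [1.2, 0.7, 0.1]
width: 0.034
```

```bash
python3 -c "
from sp2 import *
go2(.0012,-.0016,.026)
s=get_state();print((-R.from_euler('xyz',s['ee_rot']).as_matrix()[:,2]).round(3))"
```

```text
t 20.75 [ 0.4331 -0.3095  0.1472] [-2.5852  0.2993 -1.9565] F [1.2 0.7 0.1] w 0.034
dpos [-0.0012  0.0009 -0.0004] drot [ 0.0033  0.0043 -0.0039] q [-0.58  0.06 -0.51 -0.69 -0.58  0.61]
head sp mm [ 2.7 -1.7 25.6] rot sp [ 0.0016 -0.0054  0.0036] F sp [ 0.6  1.3 -0.3] M [-0.13  2.03 -0.02]
tip sp mm [  3.1  -1.6 -53.4]
[-0.584 -0.033  0.811]
```

Request:
{"name": "play_rows", "arguments": {"targets": [[0,0,0,-0.0095,-0.0005,0.0135,0.4],[0,0,0,-0.0095,-0.0005,0.0135,0.4],[0,0,0,-0.0095,-0.0005,0.0135,0.4],[0,0,0,0,0,0,0.3],[0,0,0,0,0,0,0.3]]}}

```text
t: 21.38
eef_pos: [0.4025, -0.3115, 0.192]
ee_rot: [-2.583, 0.298, -1.956]
force: [-0.1, 0.5, -0.7]
width: 0.0269
```

```bash
cat > ring.py <<'E'
from sp2 import *
from kin import IK,FK,LO,HI
OFF=np.array([.0012,-.0005,0.])  # true hole centre in model frame
def RTP(psi): return R.from_rotvec(RS[:,0]*np.radians(psi))*Rt
def tcp(theta,psi,rho=.0535,gap=0.):
    t=np.radians(theta);p=np.radians(psi)
    er=np.array([0,-np.cos(t),-np.sin(t)]);en=np.array([0,np.sin(t),-np.cos(t)])
    tz=np.array([0,np.sin(p),-np.cos(p)]);tx=np.array([0,-np.cos(p),-np.sin(p)])
    c=np.array([0,0,.007])+rho*er-(.0025+gap)*en
    T=c+.0095*tx-.011*tz
    return T, OS+RS@(T+OFF)
def nx(theta,psi,rho=.0535,gap=0.):
    T,p=tcp(theta,psi,rho,gap); show(p,Rm=RTP(psi)); s=get_state()
    print('tcp sp',((s['eef_pos']-OS)@RS-OFF).round(4),'want',T.round(4),'F sp',(s['force']@RS).round(1))
E
python3 - <<'E'
from ring import *
import kin
q=get_state()['q']
for th,ps,g in [(-15,50,.02),(0,50,0),(30,50,0),(60,50,0),(84,50,0),(90,50,0),(97,50,0),(102,50,0)]:
    T,p=tcp(th,ps,gap=g);q,e=IK(p,RTP(ps),q)
    h,L2,a3,L3,lat,d6=kin.PP
    A=kin.rz(q[0]);w=np.array([0,0,h])+A@kin.ry(q[1])@[0,0,L2]+A@kin.ry(q[1]-q[2])@[L3,0,a3]
    w2=p-RTP(ps).as_matrix()[:,2]*d6
    print(th,T.round(3),p.round(3),q.round(2),round(e,4),'wrist',w.round(2),w2.round(2))
snap('wrist','12');snap('scene','12');snap('top','12')
nx(-15,50,gap=.02)
E
```

```text
-15 [ 0.    -0.06   0.042] [ 0.395 -0.354  0.158] [-1.12  0.41 -0.18 -1.   -1.37  1.21] 0.0 wrist [ 0.27 -0.56  0.5 ] [ 0.14 -0.53  0.36]
0 [ 0.    -0.068  0.009] [ 0.404 -0.37   0.13 ] [-1.12  0.47 -0.15 -1.   -1.34  1.25] 0.0 wrist [ 0.28 -0.58  0.47] [ 0.15 -0.54  0.34]
30 [ 0.    -0.062 -0.018] [ 0.419 -0.372  0.106] [-1.1   0.51 -0.15 -1.02 -1.31  1.27] 0.0 wrist [ 0.3  -0.59  0.44] [ 0.17 -0.55  0.31]
60 [ 0.    -0.043 -0.038] [ 0.438 -0.362  0.089] [-1.07  0.54 -0.16 -1.04 -1.27  1.29] 0.0 wrist [ 0.32 -0.58  0.42] [ 0.18 -0.54  0.29]
84 [ 0.    -0.023 -0.046] [ 0.452 -0.347  0.082] [-1.04  0.54 -0.18 -1.06 -1.24  1.3 ] 0.0 wrist [ 0.33 -0.57  0.41] [ 0.2  -0.52  0.29]
90 [ 0.    -0.017 -0.047] [ 0.456 -0.342  0.081] [-1.03  0.54 -0.18 -1.07 -1.24  1.3 ] 0.0 wrist [ 0.34 -0.56  0.41] [ 0.2  -0.52  0.29]
97 [ 0.    -0.01  -0.047] [ 0.459 -0.336  0.081] [-1.02  0.53 -0.19 -1.08 -1.23  1.3 ] 0.0 wrist [ 0.34 -0.56  0.41] [ 0.21 -0.51  0.29]
102 [ 0.    -0.006 -0.046] [ 0.461 -0.332  0.082] [-1.02  0.53 -0.19 -1.08 -1.23  1.29] 0.0 wrist [ 0.34 -0.55  0.41] [ 0.21 -0.51  0.29]
t 21.525 [ 0.4026 -0.3114  0.1913] [-2.584   0.2984 -1.9562] F [-0.8  0.6  0.8] w 0.0265
dpos [-0.008  -0.043  -0.0329] drot [ 0.3857 -0.2389  0.2596] q [-0.61 -0.04 -0.51 -0.62 -0.68  0.55]
tcp sp [ 0.0022 -0.0199  0.0792] want [ 0.     -0.0604  0.0424] F sp [-0.5  0.1  1.2]
```

View pics/wrist12.png

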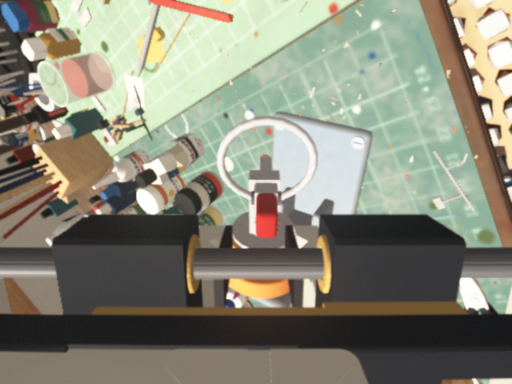

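Request:
{"name": "play_rows", "arguments": {"targets": [[0.096,-0.06,0.065,-0.0055,-0.01,-0.002,0.3],[0.096,-0.06,0.065,-0.0055,-0.01,-0.002,0.3],[0.096,-0.06,0.065,-0.0055,-0.01,-0.002,0.3],[0.096,-0.06,0.065,-0.0055,-0.01,-0.002,0.3],[0,0,0,0,0,0,0.3],[0,0,0,0,0,0,0.3]]}}

```text
t: 22.28
eef_pos: [0.3844, -0.3488, 0.1803]
ee_rot: [-2.393, 0.736, -1.58]
force: [0.0, -0.5, -0.4]
width: 0.0265
```

Run:
```python
from ring import *
nx(-10,50,gap=.012)
snap('wrist','13');snap('scene','13');snap('top','13')
```

```text
t 22.275 [ 0.3844 -0.3488  0.1803] [-2.3926  0.7357 -1.58  ] F [ 0.  -0.5 -0.4] w 0.0265
dpos [ 0.0129 -0.0125 -0.0324] drot [-0.0101  0.013  -0.0131] q [-1.13  0.38 -0.17 -0.99 -1.41  1.2 ]
tcp sp [ 0.0009 -0.0612  0.0672] want [ 0.     -0.0647  0.0304] F sp [ 0.1 -0.4 -0.5]
```

View pics/wrist13.png

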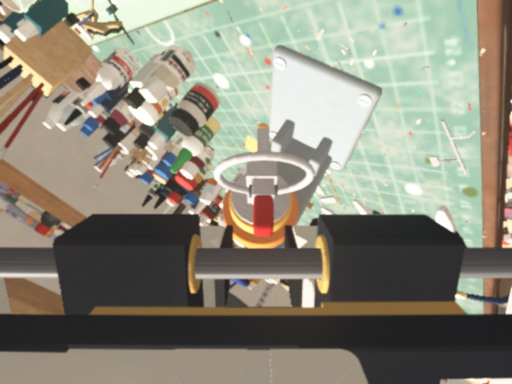

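View pics/scene13.png

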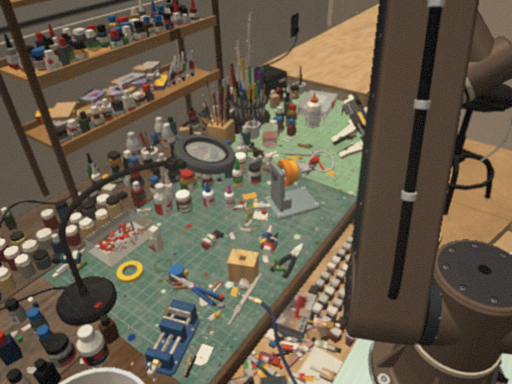

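```bash
cat > rt.py <<'E'
from ring import *
def rtheta(n,tag):
    z=load(n,tag);C=cloud(n,z);S=((C-OS)@RS-OFF)*1e3;p=z['p'].astype(int)
    d=np.sqrt(S[...,1]**2+(S[...,2]-7)**2)
    m=(abs(S[...,0])<36)&(d<66)&(d>22)&(p.min(-1)>110)
    res=[]
    for th in np.arange(-30,106,1.):
        t=np.radians(th);rho=-np.cos(t)*S[...,1]-np.sin(t)*(S[...,2]-7);n_=np.sin(t)*S[...,1]-np.cos(t)*(S[...,2]-7)
        k=m&(abs(np.hypot(S[...,0],rho-30)-30)<3)&(abs(n_+1.2)<2.5)&(rho>20); res.append((k.sum(),th))
    res.sort(reverse=True);print(n,tag,'ring theta',res[:5])
E
python3 - <<'E'
from rt import *
rtheta('wrist','13');rtheta('wrist','12');rtheta('scene','13');rtheta('top','13')
E
```

```text
wrist 13 ring theta [(np.int64(732), np.float64(-4.0)), (np.int64(668), np.float64(-5.0)), (np.int64(584), np.float64(-3.0)), (np.int64(576), np.float64(-6.0)), (np.int64(457), np.float64(-7.0))]
wrist 12 ring theta [(np.int64(917), np.float64(-5.0)), (np.int64(905), np.float64(-4.0)), (np.int64(875), np.float64(-6.0)), (np.int64(756), np.float64(-7.0)), (np.int64(690), np.float64(-3.0))]
scene 13 ring theta [(np.int64(45), np.float64(-5.0)), (np.int64(44), np.float64(-6.0)), (np.int64(39), np.float64(-4.0)), (np.int64(37), np.float64(-7.0)), (np.int64(32), np.float64(-3.0))]
top 13 ring theta [(np.int64(57), np.float64(-6.0)), (np.int64(55), np.float64(-7.0)), (np.int64(52), np.float64(-5.0)), (np.int64(46), np.float64(-8.0)), (np.int64(45), np.float64(-4.0))]
```

Request:
{"name": "play_rows", "arguments": {"targets": [[-0.01,0.013,-0.013,0.0065,-0.006,-0.016,0.3],[0,0,0,0.006,-0.006,-0.016,0.3],[0,0,0,0,0,0,0.3]]}}

```text
t: 22.8
eef_pos: [0.3989, -0.3585, 0.1526]
ee_rot: [-2.404, 0.716, -1.596]
force: [-1.0, 0.9, -0.0]
width: 0.0267
```

Run:
```python
from rt import *
nx(0,50); nx(15,50)
snap('wrist','14');rtheta('wrist','14')
```

```text
t 22.8 [ 0.3989 -0.3585  0.1526] [-2.4042  0.7157 -1.5958] F [-1.   0.9 -0. ] w 0.0267
dpos [ 0.0055 -0.0113 -0.0229] drot [ 0.0098  0.0039 -0.0052] q [-1.11  0.42 -0.17 -1.   -1.36  1.22]
tcp sp [ 0.0022 -0.0615  0.0345] want [ 0.     -0.068   0.0093] F sp [-1.2  0.2  0.6]
t 22.8 [ 0.3989 -0.3585  0.1526] [-2.4042  0.7157 -1.5958] F [-1.   0.9 -0. ] w 0.0267
dpos [ 0.012  -0.0141 -0.035 ] drot [ 0.0098  0.0039 -0.0052] q [-1.11  0.42 -0.17 -1.   -1.36  1.22]
tcp sp [ 0.0022 -0.0615  0.0345] want [ 0.     -0.0669 -0.0046] F sp [-1.2  0.2  0.6]
wrist 14 ring theta [(np.int64(703), np.float64(-4.0)), (np.int64(612), np.float64(-5.0)), (np.int64(568), np.float64(-3.0)), (np.int64(509), np.float64(-6.0)), (np.int64(369), np.float64(-7.0))]
```

View pics/wrist14.png

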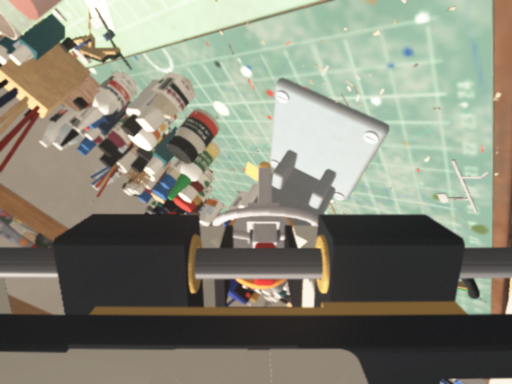

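Request:
{"name": "play_rows", "arguments": {"targets": [[0.009,0.003,-0.005,0.0015,-0.008,-0.008,0.3],[0,0,0,0.004,-0.0035,-0.015,0.3],[0,0,0,0.0065,-0.0028,-0.012,0.3],[0,0,0,0,0,0,0.3]]}}

```text
t: 23.35
eef_pos: [0.4115, -0.3741, 0.1162]
ee_rot: [-2.408, 0.724, -1.604]
force: [-0.8, 0.5, 0.5]
width: 0.0266
```

Run:
```python
from rt import *
nx(15,50); nx(30,50); 
snap('wrist','15');rtheta('wrist','15');snap('top','15');rtheta('top','15')
```

```text
t 23.35 [ 0.4115 -0.3741  0.1162] [-2.4078  0.7239 -1.6036] F [-0.8  0.5  0.5] w 0.0266
dpos [-0.0006  0.0016  0.0015] drot [0.0015 0.0014 0.0003] q [-1.11  0.5  -0.15 -1.01 -1.33  1.26]
tcp sp [ 0.0004 -0.0679 -0.0066] want [ 0.     -0.0669 -0.0046] F sp [-0.6  0.   0.9]
t 23.35 [ 0.4115 -0.3741  0.1162] [-2.4078  0.7239 -1.6036] F [-0.8  0.5  0.5] w 0.0266
dpos [ 0.0075  0.002  -0.0099] drot [0.0015 0.0014 0.0003] q [-1.11  0.5  -0.15 -1.01 -1.33  1.26]
tcp sp [ 0.0004 -0.0679 -0.0066] want [ 0.     -0.0621 -0.0178] F sp [-0.6  0.   0.9]
wrist 15 ring theta [(np.int64(200), np.float64(21.0)), (np.int64(197), np.float64(20.0)), (np.int64(176), np.float64(19.0)), (np.int64(147), np.float64(22.0)), (np.int64(121), np.float64(18.0))]
top 15 ring theta [(np.int64(41), np.float64(18.0)), (np.int64(39), np.float64(19.0)), (np.int64(37), np.float64(17.0)), (np.int64(36), np.float64(20.0)), (np.int64(32), np.float64(16.0))]
```

View pics/wrist15.png

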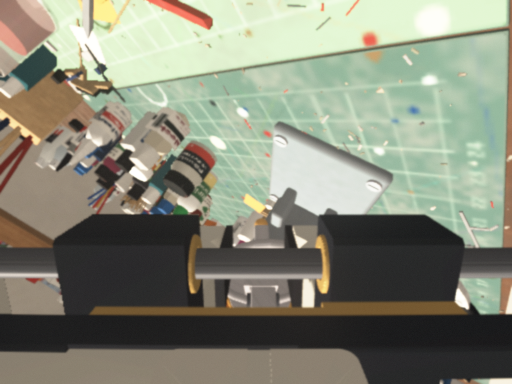

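Request:
{"name": "play_rows", "arguments": {"targets": [[0.001,0.001,0,0.0075,0.002,-0.01,0.3],[0,0,0,0.01,0.004,-0.009,0.3],[0,0,0,0.008,0.005,-0.007,0.3],[0,0,0,0,0,0,0.3]]}}

```text
t: 23.95
eef_pos: [0.4388, -0.3623, 0.09]
ee_rot: [-2.408, 0.723, -1.603]
force: [-0.5, -0.5, 0.5]
width: 0.0262
```

Run:
```python
from rt import *
nx(60,50); nx(75,50); 
snap('top','16');rtheta('top','16');snap('scene','16');rtheta('scene','16')
```

```text
t 23.95 [ 0.4388 -0.3623  0.09  ] [-2.4076  0.7226 -1.6034] F [-0.5 -0.5  0.5] w 0.0262
dpos [-0.0012  0.0004 -0.0015] drot [0.0028 0.0015 0.0002] q [-1.06  0.53 -0.16 -1.05 -1.27  1.29]
tcp sp [ 0.0018 -0.0432 -0.0376] want [ 0.     -0.0434 -0.0383] F sp [ 0.1 -0.7  0.5]
t 23.95 [ 0.4388 -0.3623  0.09  ] [-2.4076  0.7226 -1.6034] F [-0.5 -0.5  0.5] w 0.0262
dpos [ 0.0082  0.0095 -0.0067] drot [0.0028 0.0015 0.0002] q [-1.06  0.53 -0.16 -1.05 -1.27  1.29]
tcp sp [ 0.0018 -0.0432 -0.0376] want [ 0.     -0.0308 -0.0442] F sp [ 0.1 -0.7  0.5]
top 16 ring theta [(np.int64(19), np.float64(63.0)), (np.int64(18), np.float64(62.0)), (np.int64(17), np.float64(61.0)), (np.int64(16), np.float64(64.0)), (np.int64(16), np.float64(60.0))]
scene 16 ring theta [(np.int64(8), np.float64(43.0)), (np.int64(8), np.float64(40.0)), (np.int64(7), np.float64(51.0)), (np.int64(7), np.float64(44.0)), (np.int64(7), np.float64(41.0))]
```

Request:
{"name": "play_rows", "arguments": {"targets": [[0.003,0.001,0,0.004,0.005,-0.0035,0.3],[0,0,0,0.004,0.0045,-0.0032,0.3],[0,0,0,0,0,0,0.3]]}}

```text
t: 24.42
eef_pos: [0.4468, -0.3535, 0.084]
ee_rot: [-2.408, 0.724, -1.604]
force: [-0.6, -1.1, -0.2]
width: 0.0262
```

Run:
```python
from rt import *
nx(84,50); nx(92,50); nx(100,50)
snap('top','17');rtheta('top','17');snap('wrist','17');rtheta('wrist','17')
zoom('top','17',290,150,390,270,5,'tz17')
```

```text
t 24.425 [ 0.4468 -0.3535  0.084 ] [-2.408   0.7235 -1.6044] F [-0.6 -1.1 -0.2] w 0.0262
dpos [ 0.0054  0.007  -0.0023] drot [0.0019 0.0012 0.001 ] q [-1.05  0.54 -0.17 -1.06 -1.25  1.29]
tcp sp [ 0.0005 -0.0314 -0.0437] want [ 0.     -0.0226 -0.0462] F sp [-0.  -1.2 -0.2]
t 24.425 [ 0.4468 -0.3535  0.084 ] [-2.408   0.7235 -1.6044] F [-0.6 -1.1 -0.2] w 0.0262
dpos [ 0.0097  0.0131 -0.0029] drot [0.0019 0.0012 0.001 ] q [-1.05  0.54 -0.17 -1.06 -1.25  1.29]
tcp sp [ 0.0005 -0.0314 -0.0437] want [ 0.     -0.0152 -0.0468] F sp [-0.  -1.2 -0.2]
t 24.425 [ 0.4468 -0.3535  0.084 ] [-2.408   0.7235 -1.6044] F [-0.6 -1.1 -0.2] w 0.0262
dpos [ 0.0136  0.0195 -0.0025] drot [0.0019 0.0012 0.001 ] q [-1.05  0.54 -0.17 -1.06 -1.25  1.29]
tcp sp [ 0.0005 -0.0314 -0.0437] want [ 0.     -0.0077 -0.0463] F sp [-0.  -1.2 -0.2]
top 17 ring theta [(np.int64(15), np.float64(38.0)), (np.int64(14), np.float64(58.0)), (np.int64(14), np.float64(50.0)), (np.int64(14), np.float64(49.0)), (np.int64(14), np.float64(48.0))]
wrist 17 ring theta [(np.int64(80), np.float64(74.0)), (np.int64(79), np.float64(75.0)), (np.int64(74), np.float64(76.0)), (np.int64(65), np.float64(73.0)), (np.int64(42), np.float64(77.0))]
```

View pics/tz17.png

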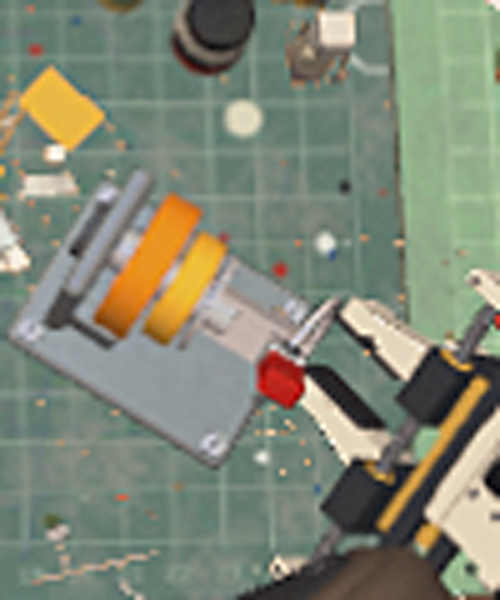

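View pics/wrist17.png

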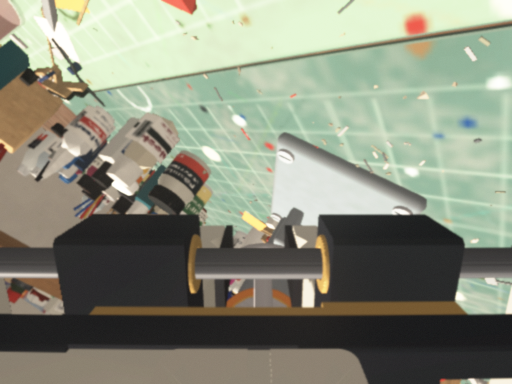

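Request:
{"name": "play_rows", "arguments": {"targets": [[0.002,0.001,0.001,0.0054,0.007,-0.0023,0.3],[0,0,0,0.0022,0.0032,-0.0003,0.3],[0,0,0,0.0022,0.0032,-0.0003,0.3]]}}

```text
t: 24.9
eef_pos: [0.457, -0.3402, 0.0813]
ee_rot: [-2.409, 0.725, -1.605]
force: [-2.6, -2.8, 1.4]
width: 0.0263
```

Run:
```python
from rt import *
nx(92,50); nx(100,50)
```

```text
t 24.9 [ 0.457  -0.3402  0.0813] [-2.4093  0.7245 -1.605 ] F [-2.6 -2.8  1.4] w 0.0263
dpos [-0.0004 -0.0002 -0.0001] drot [0.0008 0.0003 0.0007] q [-1.02  0.53 -0.18 -1.07 -1.23  1.29]
tcp sp [ 0.0003 -0.0148 -0.0468] want [ 0.     -0.0152 -0.0468] F sp [ 0.1 -3.8  1.5]
t 24.9 [ 0.457  -0.3402  0.0813] [-2.4093  0.7245 -1.605 ] F [-2.6 -2.8  1.4] w 0.0263
dpos [0.0034 0.0062 0.0003] drot [0.0008 0.0003 0.0007] q [-1.02  0.53 -0.18 -1.07 -1.23  1.29]
tcp sp [ 0.0003 -0.0148 -0.0468] want [ 0.     -0.0077 -0.0463] F sp [ 0.1 -3.8  1.5]
```

Request:
{"name": "play_rows", "arguments": {"targets": [[0,0,0,0.0018,0.0032,0.0001,0.3],[0,0,0,0.0018,0.0032,0.0001,0.3]]}}

```text
t: 25.15
eef_pos: [0.4607, -0.334, 0.0815]
ee_rot: [-2.409, 0.723, -1.605]
force: [-0.0, -0.4, -0.2]
width: 0.0261
```

Run:
```python
from rt import *
nx(100,50)
snap('wrist','18');rtheta('wrist','18');snap('scene','18');rtheta('scene','18')
zoom('scene','18',240,130,360,230,6,'sz18')
```

```text
t 25.15 [ 0.4607 -0.334   0.0815] [-2.4094  0.7234 -1.6053] F [-0.  -0.4 -0.2] w 0.0261
dpos [-0.0003 -0.      0.    ] drot [0.002  0.0002 0.001 ] q [-1.01  0.53 -0.19 -1.08 -1.22  1.29]
tcp sp [ 0.0002 -0.0075 -0.0465] want [ 0.     -0.0077 -0.0463] F sp [ 0.1 -0.4 -0.3]
wrist 18 ring theta [(np.int64(67), np.float64(34.0)), (np.int64(66), np.float64(31.0)), (np.int64(64), np.float64(32.0)), (np.int64(62), np.float64(33.0)), (np.int64(62), np.float64(30.0))]
scene 18 ring theta [(np.int64(28), np.float64(102.0)), (np.int64(28), np.float64(101.0)), (np.int64(26), np.float64(100.0)), (np.int64(25), np.float64(103.0)), (np.int64(22), np.float64(104.0))]
```

View pics/sz18.png

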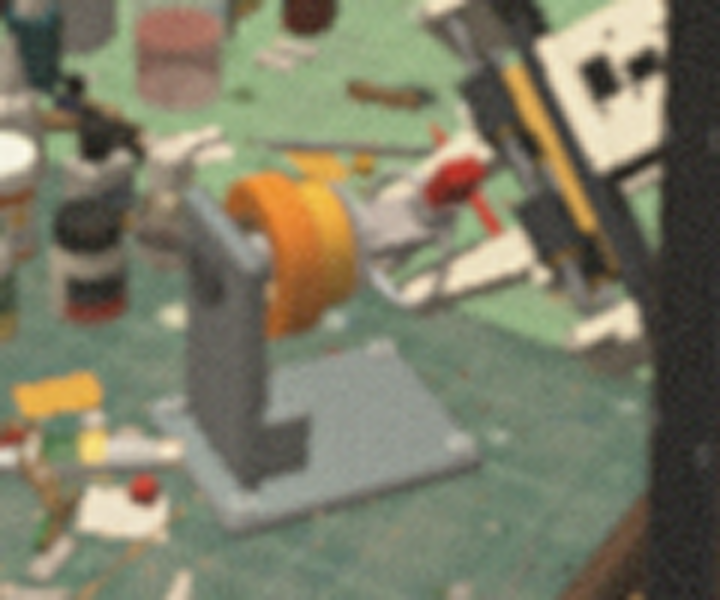

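Reaction dropped from −3.8 N to 0 and the scene depth puts the ring near 101° (1.76 rad): snapped. Backing out along the finger axis.

Request:
{"name": "play_rows", "arguments": {"targets": [[0,0,0,-0.007,-0.0047,0.0056,0.3],[0,0,0,-0.0137,-0.0094,0.0111,0.3],[0,0,0,-0.0206,-0.0141,0.0167,0.3],[0,0,0,-0.0206,-0.0141,0.0167,0.3],[0,0,0,-0.0206,-0.0141,0.0167,0.3],[0,0,0,-0.0206,-0.0141,0.0167,0.3],[0,0,0,0,0,0,0.3],[0,0,0,0,0,0,0.3]]}}

```text
t: 26.25
eef_pos: [0.3479, -0.4084, 0.1716]
ee_rot: [-2.412, 0.722, -1.608]
force: [0.0, 1.1, -0.7]
width: 0.0262
```

Run:
```python
from rt import *
s=get_state();print(s['t'],s['eef_pos'],s['force'],s['q'].round(2))
for n in ('wrist','scene','top'): snap(n,'19');rtheta(n,'19')
zoom('scene','19',240,130,360,230,6,'sz19');zoom('wrist','19',150,60,350,240,4,'wz19')
z=load('scene','19');C=cloud('scene',z);S=((C-OS)@RS)*1e3;p=z['p'].astype(int)
for n in ('scene','top','wrist'):
    z=load(n,'19');C=cloud(n,z);S=((C-OS)@RS-OFF)*1e3;p=z['p'].astype(int)
    m=(p[...,2]>90)&(p[...,1]<70)&(abs(S[...,0])<20)&(abs(S[...,1])<20)&(S[...,2]>5)&(S[...,2]<60);print(n,'head sp',m.sum(),S[m].mean(0).round(1),np.percentile(S[m],[3,97],axis=0).round(1).tolist())
```

```text
26.25 [ 0.34793132 -0.40836386  0.17161097] [ 0.01723198  1.0541484  -0.69561635] [-1.21  0.44 -0.09 -0.94 -1.46  1.21]
wrist 19 ring theta [(np.int64(276), np.float64(95.0)), (np.int64(275), np.float64(94.0)), (np.int64(263), np.float64(93.0)), (np.int64(238), np.float64(96.0)), (np.int64(219), np.float64(92.0))]
scene 19 ring theta [(np.int64(16), np.float64(95.0)), (np.int64(15), np.float64(96.0)), (np.int64(14), np.float64(97.0)), (np.int64(13), np.float64(98.0)), (np.int64(13), np.float64(94.0))]
top 19 ring theta [(np.int64(14), np.float64(99.0)), (np.int64(13), np.float64(100.0)), (np.int64(12), np.float64(101.0)), (np.int64(11), np.float64(103.0)), (np.int64(11), np.float64(102.0))]
scene head sp 38 [-4.1  3.4 32. ] [[-8.6, -5.9, 17.0], [0.7, 8.8, 39.7]]
top head sp 68 [ 0.7  0.7 35.6] [[-7.6, -7.8, 20.4], [5.3, 9.6, 42.5]]
wrist head sp 108 [-2.9 -9.9 18. ] [[-8.6, -11.1, 14.3], [2.8, -8.5, 21.0]]
```

View pics/sz19.png

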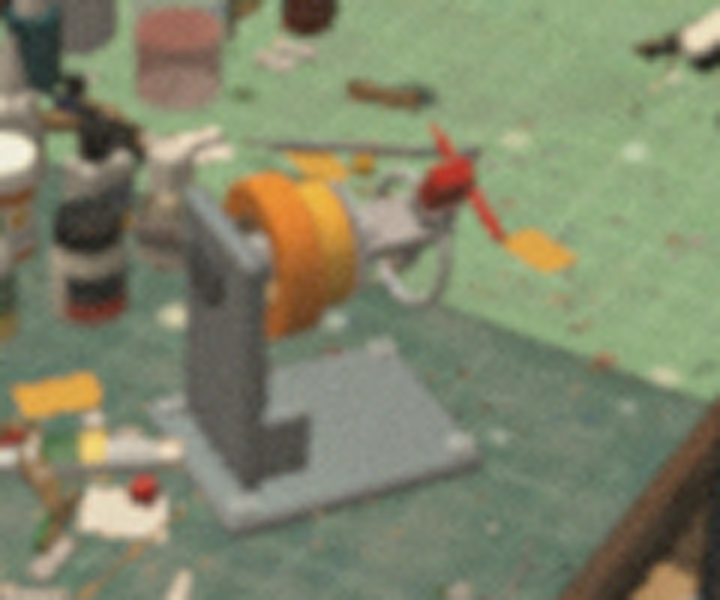

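View pics/wz19.png

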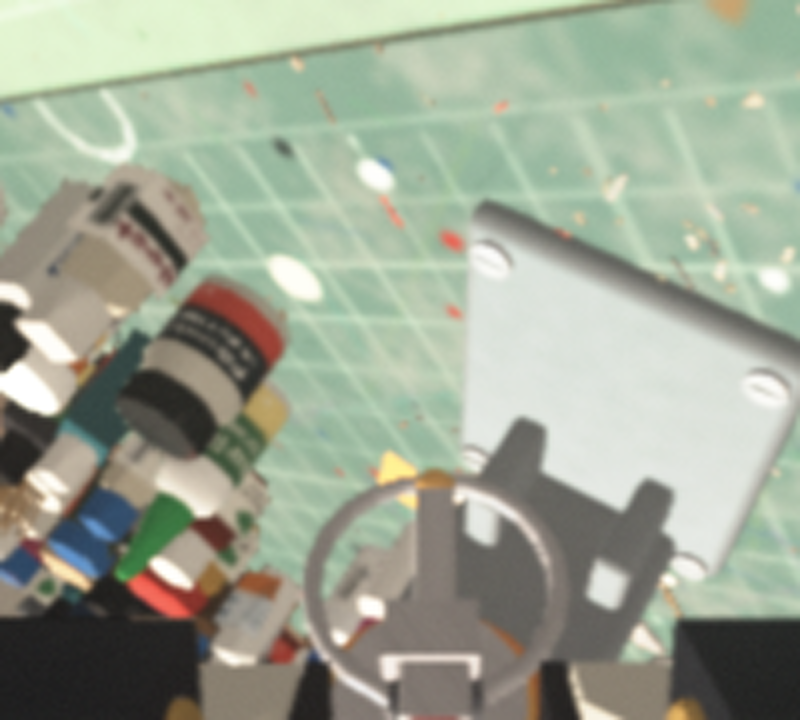

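Run:
```python
from rt import *
z=load('wrist','19');C=cloud('wrist',z);S=((C-OS)@RS-OFF)*1e3
m=(abs(S[...,0])<4.0)&(S[...,2]<-18)&(S[...,2]>-44)&(abs(S[...,1]+5)<5);q=S[m]
print('shank below',len(q),np.polyfit(q[:,2],q[:,1],1).round(3),np.median(q,0).round(1))
for zz in (-40,-34,-28,-22):
    k=(abs(S[...,2]-zz)<3)&(abs(S[...,1]+5)<5)&(abs(S[...,0])<9); print(zz,np.percentile(S[k][:,0],[5,95]).round(1),np.median(S[k][:,1]).round(1))
m=(abs(S[...,0])<3)&(S[...,2]<-45)&(S[...,2]>-60)&(abs(S[...,1])<8);print('ball z min',np.percentile(S[m][:,2],[0,2,5]).round(1))
m=(abs(S[...,0])<6)&(S[...,2]<24)&(S[...,2]>1)&(abs(S[...,1]+8.5)<3);print('shoulder y,z',np.median(S[m][:,1]).round(1),np.percentile(S[m][:,2],[1,5,95]).round(1))
p=cv2.resize(z['p'][150:260,220:310],None,fx=7,fy=7,interpolation=cv2.INTER_CUBIC)
def line(P,c):
    px=((proj('wrist',z,OS+(np.array(P)/1e3+OFF)@RS.T)-[220,150]+.5)*7).astype(np.int32);cv2.polylines(p,[px.reshape(-1,1,2)],True,c,1)
line([[-11,-11,0],[11,-11,0],[11,-11,-14],[-11,-11,-14]],(0,0,255))
line([[-8,-9,0],[8,-9,0],[8,-9,14],[-8,-9,14]],(0,255,0))
line([[-5,-5,-14],[5,-5,-14],[5,-5,-46.5],[-5,-5,-46.5]],(255,0,255))
cv2.imwrite('pics/ov19.png',p)
```

```text
shank below 148 [-0.    -5.231] [ -1.5  -5.2 -30.8]
-40 [-7.3  1.4] -5.3
-34 [-7.3  1.3] -5.1
-28 [-7.2  1.3] -5.1
-22 [-7.2  1.3] -5.3
ball z min [-54.6 -53.6 -52.9]
shoulder y,z -9.5 [ 1.2  2.  20.3]
```

View pics/ov19.png

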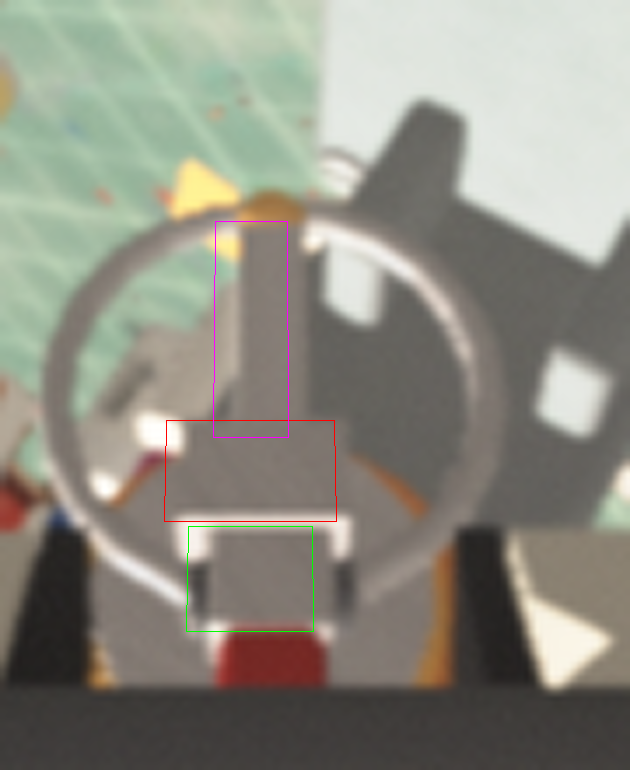

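Tip at −53.6 mm (home is −53), pin parallel to the hole (slope 0), and the ring behind the ball at about 95° (1.66 rad). The gripper is free. Handing in.

Run:
```python
from rt import *
snap('wrist','20');rtheta('wrist','20');print(get_state()['force'],get_state()['t'])
print(job_done())
```

```text
wrist 20 ring theta [(np.int64(288), np.float64(95.0)), (np.int64(284), np.float64(94.0)), (np.int64(267), np.float64(93.0)), (np.int64(241), np.float64(96.0)), (np.int64(225), np.float64(92.0))]
[ 0.76025033 -0.77237263 -0.19641564] 26.45
the job is handed in; nothing more can be done
None
```

The linch pin is home in the spindle hole and the ring has snapped past the ball and stayed there. I handed the job in at about 26.5 s of the 58 s allowed; no verdict came back.

**What I did:**
- **Picking up the pin:** I took it from the block with the tool straight down. With that grip the arm could not reach the home position because joint 3 was at its limit.
- **Regripping:** I put the pin back in the block and took it again with the tool tilted 20°.
- **Inserting:** I pushed it along the hole's axis until the shoulder seated. It stopped at 26 mm and pushed back with about 46 N along the axis, a bit more than I needed.
- **Flipping the ring:** I released the pin and pushed the ring round with two slightly open fingertips straddling the pin. The push rose to about 4 N at the ball and then dropped to zero. I then backed the gripper clear.

**Last checks:**
- **Pin:** the depth picture puts the tip at −53.6 mm along the hole (home is −53 mm), with no measurable tilt.
- **Ring:** it lies behind the ball in the wrist picture. The wrist camera gave about 95° (1.66 rad), the scene camera about 95° and the top camera about 99°. The limit is 93.4° (1.63 rad), so by the wrist and scene readings the margin is only 1 to 2°.
- **Robot:** the gripper is open and clear, and the force reading is near zero.
- **Disagreement:** in the last wrist picture the overlays were shifted about 2 mm sideways, on the spindle and the pin alike. I put this down to camera calibration.
- **Paint pot, glue bottle and cutters:** the arm never went near them. I did not measure their positions again at the end.

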